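Stack the lens spacers on the leaning arbor by size

ROBOT

A 6-joint arm with a two-finger parallel gripper is mounted at the origin on a cart in front of the work surface, level with it; the furniture and walls round the work are solid. World frame = base frame: x ahead of the robot, y to its left, z up, the work surface at z = 0. Lengths are in m, angles in rad, forces in N, time in s.
With the tool pointing down it reaches from about 0.35 to 0.775 m from the base axis. Payload 5.5 kg.
Tool frame: the origin (TCP) lies midway between the tips of the shut fingers; the grasp point (between the pads) lies 19 mm behind it; z points along the fingers, y is the direction in which the jaws open and shut (so a half turn about z gives the same grasp; the last joint's range is limited). The gripper opens to 85 mm and grips with 20 to 120 N. Pads are 22 mm wide; open, the fingers measure 114 mm over their backs; the gripper's body (76 mm by 85 mm) begins 54 mm behind the grasp point. The pads swing forward as they close: fully open they stand 13 mm farther back than shut.
Start: joints at [1.144, 0.313, 0.046, 1.304, 0, 1.431], TCP at [0.163, 0.552, 0.231] pointing down, gripper open.
Joint ranges: [-2.76, 2.76], [-0.86, 1.69], [-1.03, 1.26], [-2.2, 2.34], [-1.47, 1.5], [-3.14, 3.14]. Speed limits (rad/s): [2.57, 2.57, 3.14, 3.14, 3.14, 3.14].

INTERFACE

Orientations are given as a rotation vector (axis times angle).
In Python, from plant import * gives the robot as it stands.
- The arm moves only by the tool send_rows, never from a script. Its arguments are lists of equal length, an entry for each row: "claw": the gripper's target within -1 to 1 (shut at 1, half-way at 0, fully open at -1); "dp": the shift along the tool's x, y, z in cm, a list of three; "rot": the turn, a rotation vector about the tool's x, y, z in degrees, a list of three. A call has 1 to 20 rows; each row is the pose to reach, as a shift and turn from the pose commanded when the call began, along the tool's axes at that moment; what a row does not reach only later rows make up. A row lasts 1/10 s, in which the tool goes at most 50 mm and 8.59 degrees, less where a joint would pass 70% of its speed; a pose out of reach is approached as far as the arm can. A call with a gripper value outside its range is refused whole. The fingers move at their own pace and stop on an object; "grip_force" is the grip in N (left out, the last holds). Time passes only in rows, so rows that repeat a pose let the fingers close. It gives the time, the measured TCP pose, the force and the opening at its end, in the units of the state.
- observe(): the state, without advancing time (a new reading comes with each control period).
- grab_frame(name): name is "scene" or "top" or "wrist"; returns a dict with "frame" (384x512x3 uint8, blue, green, red), "depth" (384x512 float32, m along the optical axis (not along the pixel's ray), 0 where there is no reading), "K" (3x3 intrinsics, pixels), "k1" (the pictures are not rectified: a ray, as slopes to the right and down, at radius r is drawn at 1 + k1 r^2 times it, then the intrinsics apply), "R" (3x3) and "t" (3): a world point X has camera coordinates R X + t; the wrist camera has in their place "hand_eye" (4x4, takes a point from camera to tool coordinates, whose origin is the TCP and whose axes are the flange's). Camera axes: x right, y down, z forward; pixel columns grow to the right and rows downward; lengths in m; the calibration is good to about 2 mm. A picture is of the moment at which its call begins: read the wrist's pose just before it.
- hand_in(): hands the job in, once; it reports no verdict.
Trained networks look in the newest picture that a camera, given by its name, has taken for a name from the list of things; names that differ only in an ending like _2 or _b are one class to them, and where a whole thing is asked for, a point or a joint stands for the part that bears it (a point fixed in the world has none). Each returns a list of dicts, best first, with "p" (0 to 1); they miss things now and then, are a little off and sometimes report something else, mostly with a low value. They report only what shows in the picture. A call takes as long as a camera call.
- find_in(thing, camera): "at" ([column, row] in pixels, amid what is visible of it).
- trace(thing, camera): "mask" (384x512 bool, what is visible of it) and "at" ([column, row] in pixels, amid what is visible of it).
The state is a dict: "t": time; "q": joint angles; "joint_velocities": joint speeds; "joint_efforts": joint torques, N m; "position": TCP position; "orientation": TCP orientation; "contact_force": force on the tool from outside, world axes, zero at the start; "moment": the same for the moment, N m; "finger_gap": finger opening in m.
Only numpy, scipy, OpenCV 4.12 (cv2) and the standard library are available. Lean on these libraries where they do the work, as an engineer would, in place of code of your own. Each camera call takes 0.05 s, during which the arm holds its last target.

TASK

Build up the spacer stack: thread the three black spacer rings onto the leaning steel post of the grey stand in order of size, the largest first and right down on the flange, then the middle one, then the smallest on top, each pushed fully home on the one below. Let go of them at the end, and leave the other things on the tables where they are.

Things in the scene. Friction and masses are not known exactly. Their poses are not given: they have to be found in the camera images.
- ring_large_center (a point): the largest of three black spacer rings: 58 mm outside diameter, 12 mm thick, 22 mm bore, 40 to 85 g, plain and the same both ways up, with a thin bright circle round the bore; it starts lying flat on the left table (top z = 0). This point is the centre of the ring, in the middle of the bore at half thickness (6 mm above the table at the start); z is the ring's axis
- ring_medium_center (a point): the middle-sized of three black spacer rings: 48 mm outside diameter, 12 mm thick, 22 mm bore, 40 to 85 g, plain and the same both ways up, with a thin bright circle round the bore; it starts lying flat on the left table (top z = 0). This point is the centre of the ring, in the middle of the bore at half thickness (6 mm above the table at the start); z is the ring's axis
- ring_small_center (a point): the smallest of three black spacer rings: 38 mm outside diameter, 12 mm thick, 22 mm bore, 40 to 85 g, plain and the same both ways up, with a thin bright circle round the bore; it starts lying flat on the left table (top z = 0). This point is the centre of the ring, in the middle of the bore at half thickness (6 mm above the table at the start); z is the ring's axis
- ring_large: the same ring as a body; the rings start at least 80 mm apart, centre to centre; origin on its axis at the underside face, z along its axis
- ring_medium: the same ring as a body; origin on its axis at the underside face, z along its axis
- ring_small: the same ring as a body; origin on its axis at the underside face, z along its axis
- arbor: bright steel post on a round aluminium flange (60 mm wide, 8 mm thick), rigidly part of the stand. Origin on the post's axis at the flange's upper face, where the lowest ring rests. z points up along the post, which leans 30 degrees from vertical toward the stand's -x side, which faces the robot's right and partly toward the robot; y is level. Post 18 mm in diameter, 50 mm long
- arbor_tip (a point): the end of the post's nose, on its axis, 50 mm from the flange face; the post is 18 mm thick up to 39 mm from the flange, then tapers to 7 mm here
- stand: grey assembly stand, rigidly fixed to the right table (whose top is at z = 0.006): base plate 130 x 100 x 12 mm with a leaning block under the flange, the flange centre about 58 mm above the underside of the plate. Origin at the centre of the underside, z up; the post leans toward its -x side. A tall fixed microscope (to 0.45 m high) stands on the left table beyond x = 0.55, y = 0.07 to 0.28: carry things past its robot side
- lens_tissue: flat white and green cardboard box of lens tissue, 58 x 85 x 12 mm, lying on the left table; origin at the centre of its underside; not to be moved
- cover_glass: small blue and white cardboard box, 50 x 56 x 22 mm, lying on the left table among the rings; origin at the centre of its underside; not to be moved
- oil_bottle: small brown bottle with a black cap, 28 mm across, 60 mm tall, standing on the left table; origin at the centre of its underside; not to be moved
- ball_pen: blue and white pen, 142 mm long, 12 mm high, lying on the left table near the robot; origin under its middle; not to be moved
- petri: clear lidded petri dish, 62 mm across, 16 mm high, on the right table; origin at the centre of its underside; not to be moved

How it is judged:
On the way, in this order (a step that is already met when the one before it is completed fails the run):
1. the largest ring is down on the flange (z of ring_large_center in the frame of arbor between 0.003 and 0.009 m and x of ring_large_center in the frame of arbor between -0.0035 and 0.0035 m and y of ring_large_center in the frame of arbor between -0.0035 and 0.0035 m and angle between the z axis of ring_large and the z axis of arbor, either way round below 0.1 rad), for 0.2 s.
2. the middle ring is down on the largest (all of step 1 and z of ring_medium_center in the frame of arbor between 0.015 and 0.021 m and x of ring_medium_center in the frame of arbor between -0.0035 and 0.0035 m and y of ring_medium_center in the frame of arbor between -0.0035 and 0.0035 m and angle between the z axis of ring_medium and the z axis of arbor, either way round below 0.1 rad), for 0.2 s.
3. the smallest ring is down on the middle one (all of step 2 and z of ring_small_center in the frame of arbor between 0.027 and 0.033 m and x of ring_small_center in the frame of arbor between -0.0035 and 0.0035 m and y of ring_small_center in the frame of arbor between -0.0035 and 0.0035 m and angle between the z axis of ring_small and the z axis of arbor, either way round below 0.1 rad), for 0.2 s.
At the end, for the whole second after the job is handed in: All three rings are at rest on the post, square to it within 0.1 rad and within 3.5 mm of its axis in its x and y: centres 6, 18 and 30 mm above the flange (each within 3 mm) for the largest, middle and smallest ring (all of step 3 and linear speed of each of ring_large, ring_medium, ring_small below 0.02 m/s); the robot touches nothing.
It fails at once if the lens tissue is moved by more than 40 mm (distance of lens_tissue from where it was at the start of the episode above 0.04 m).
It fails at once if the cover glass is moved by more than 40 mm (distance of cover_glass from where it was at the start of the episode above 0.04 m).
It fails at once if the oil bottle is moved by more than 40 mm (distance of oil_bottle from where it was at the start of the episode above 0.04 m).
It fails at once if the ball pen is moved by more than 40 mm (distance of ball_pen from where it was at the start of the episode above 0.04 m).
It fails at once if the petri is moved by more than 40 mm (distance of petri from where it was at the start of the episode above 0.04 m).
It also fails if it takes over 72 s, if anything falls off the work surface, if the arm or the gripper's body presses on something with over 40 N, if the wrist force passes 120 N, or if a joint passes its speed limit or range.

## Working session

There is one attempt and no reset: what is moved stays moved. The work goes in short steps, Python scripts to look and compute and a tool call to move; the robot and the scene stay as the last step left them, time stands still between calls to the robot, and variables do not carry over. Pictures are saved under pics/ and viewed, and the job is handed in when it is done.

Besides the shell and the picture viewer there is one more tool, called after "Call:" as name(argument=value, ...) on one line, values as JSON. send_rows: Moves the arm, as the interface text tells. Its arguments: {"type":"object","properties":{"claw":{"type":"array"},"dp":{"type":"array"},"rot":{"type":"array"},"grip_force":{"type":"number"}},"required":["claw","dp","rot"]}

```bash
ls; mkdir -p pics
cat > h.py <<'E'
from plant import *
import numpy as np, cv2
from scipy.spatial.transform import Rotation as Rn
E
python3 - <<'E'
from h import *
s=observe();print(s)
for n in ["scene","top","wrist"]:
    g=grab_frame(n); cv2.imwrite(f"pics/{n}0.png",g["frame"]); print(n,g["K"].tolist(),g["k1"],g.get("R"),g.get("t"),g.get("hand_eye"))
E
```

```text
pics
{'t': 0.0, 'q': array([1.14437604e+00, 3.13987797e-01, 4.49627134e-02, 1.30364049e+00,
       1.13113227e-05, 1.43118523e+00]), 'joint_velocities': array([ 0.00205412, -0.00106811,  0.00257338,  0.00115189, -0.00044958,
       -0.00151424]), 'joint_efforts': array([-9.32949806e-04, -4.80622566e+01,  2.98537123e+01,  1.93037849e-02,
       -3.23613631e-04, -1.09434328e-07]), 'position': array([0.1624517 , 0.55101554, 0.23040943]), 'orientation': array([-4.48899943e-01, -3.10881611e+00,  2.81396369e-03]), 'contact_force': array([-0.22861973,  0.4878621 ,  0.58233565]), 'moment': array([ 0.05633409, -0.02939758, -0.04270943]), 'finger_gap': 0.08556114224675956}
scene [[436.3411464934715, 0.0, 255.03737149521157], [0.0, 436.3411464934715, 188.17510845604792], [0.0, 0.0, 1.0]] -0.1629936896791073 [[ 0.48606503 -0.87367978  0.02060185]
 [-0.46976987 -0.28108609 -0.8368434 ]
 [ 0.73692405  0.39708218 -0.54705456]] [-0.11773621  0.2965117   1.03505913] None
top [[348.52232757144935, 0.0, 256.5450092858298], [0.0, 348.52232757144935, 193.5211638252493], [0.0, 0.0, 1.0]] -0.07973880139640077 [[ 0.00900834 -0.99973926  0.02098237]
 [-0.99039086 -0.01181604 -0.13779084]
 [ 0.13800284 -0.01953948 -0.99023907]] [0.08057503 0.43276499 0.94063163] None
wrist [[283.19589889818707, 0.0, 255.63377278550468], [0.0, 283.19589889818707, 188.75142924654028], [0.0, 0.0, 1.0]] -0.07145360923239995 None None [[-8.81897562e-04 -9.51910315e-01 -3.06375545e-01  7.81632278e-02]
 [ 9.99999609e-01 -8.60657820e-04 -2.04416317e-04 -2.07205302e-04]
 [-6.90985079e-05 -3.06375606e-01  9.51910701e-01 -1.43768811e-01]
 [ 0.00000000e+00  0.00000000e+00  0.00000000e+00  1.00000000e+00]]
```

View pics/scene0.png

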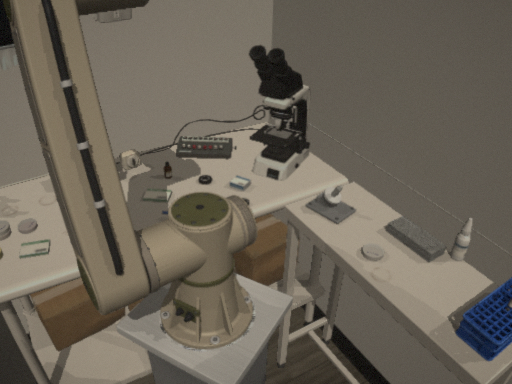

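View pics/top0.png

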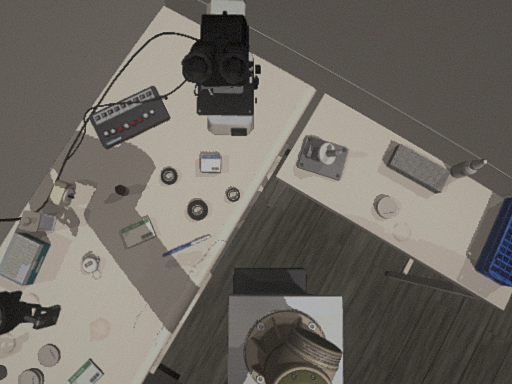

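View pics/wrist0.png

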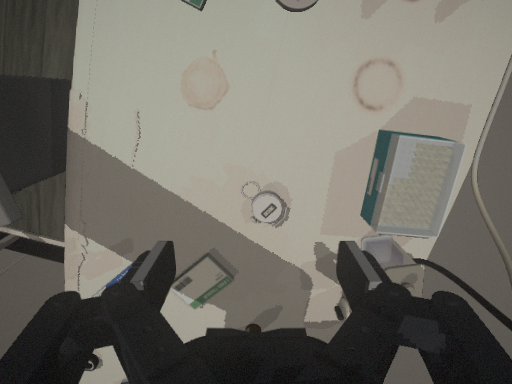

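```bash
cat >> h.py <<'E'
def ray(g,uv):
    K=g["K"];uv=np.atleast_2d(np.asarray(uv,float))
    d=(uv-[K[0,2],K[1,2]])/[K[0,0],K[1,1]]
    s=d.copy()
    for _ in range(10): s=d/(1+g["k1"]*(s**2).sum(1,keepdims=True))
    return np.c_[s,np.ones(len(s))]
def campose(g,s=None):
    """R,c with X = R xc + c"""
    if "R" in g and g["R"] is not None:
        return g["R"].T, -g["R"].T@g["t"]
    T=np.eye(4);T[:3,:3]=Rn.from_rotvec(s["orientation"]).as_matrix();T[:3,3]=s["position"]
    M=T@g["hand_eye"]; return M[:3,:3],M[:3,3]
def toz(g,uv,z,s=None):
    R,c=campose(g,s);d=ray(g,uv)@R.T
    return c+d*((z-c[2])/d[:,2])[:,None]
def cloud(g,uv,s=None):
    uv=np.atleast_2d(uv).astype(int);z=g["depth"][uv[:,1],uv[:,0]]
    R,c=campose(g,s);P=(ray(g,uv)*z[:,None])@R.T+c
    return P[z>0]
def proj(g,X,s=None):
    R,c=campose(g,s);p=(np.atleast_2d(X)-c)@R;q=p[:,:2]/p[:,2:]
    q=q*(1+g["k1"]*(q**2).sum(1,keepdims=True))
    return q*[g["K"][0,0],g["K"][1,1]]+[g["K"][0,2],g["K"][1,2]]
E
python3 - <<'E'
from h import *
g=grab_frame("top")
for n in ["ring_large","ring_medium","ring_small","cover_glass","lens_tissue","oil_bottle","ball_pen","petri","arbor","stand","arbor_tip"]:
    for cam in ["top"]:
        for r in (trace(n,cam) or [])[:3]:
            m=r["mask"]; v,u=np.nonzero(m)
            P=cloud(g,np.c_[u,v])
            print(n,cam,round(r["p"],2),np.round(r["at"],1),m.sum(),np.round(np.median(P,0),4), np.round(toz(g,r["at"],0.012)[0],4), "span",np.round(np.ptp(toz(g,np.c_[u,v],0.012),axis=0),3), np.round(np.percentile(P[:,2],[5,95]),3))
cv2.imwrite("pics/t1.png",cv2.resize(g["frame"][110:260,140:400],None,fx=3,fy=3,interpolation=2))
E
```

```text
ring_large top 0.57 [137.7 230.5] 603 [0.3216 0.4149 0.0117] [0.3258 0.4166 0.012 ] span [0.079 0.094 0.   ] [0.008 0.015]
ring_large top 0.5 [195.6 210.4] 291 [0.3853 0.2538 0.0115] [0.3844 0.2556 0.012 ] span [0.056 0.054 0.   ] [0.002 0.014]
ring_medium top 0.63 [208.6 162.8] 346 [0.5185 0.2181 0.022 ] [0.5215 0.2229 0.012 ] span [0.053 0.055 0.   ] [0.018 0.025]
ring_medium top 0.62 [167.7 172.2] 183 [0.4846 0.3367 0.0115] [0.4927 0.3392 0.012 ] span [0.044 0.044 0.   ] [0.005 0.015]
cover_glass top 0.92 [208.3 161.5] 359 [0.5184 0.2174 0.022 ] [0.5253 0.2239 0.012 ] span [0.053 0.056 0.   ] [0.018 0.025]
cover_glass top 0.16 [328.3 151.2] 308 [ 0.5388 -0.1059  0.071 ] [ 0.561  -0.1228  0.012 ] span [0.057 0.062 0.   ] [0.057 0.102]
lens_tissue top 0.85 [137.6 231.7] 614 [0.3213 0.416  0.0117] [0.3224 0.4167 0.012 ] span [0.076 0.094 0.   ] [0.009 0.015]
lens_tissue top 0.67 [229.9 199.1] 61 [0.4237 0.1547 0.0108] [0.4175 0.1598 0.012 ] span [0.031 0.029 0.   ] [-0.     0.015]
oil_bottle top 0.62 [119.6 187.6] 122 [0.4356 0.4587 0.0428] [0.4467 0.4754 0.012 ] span [0.029 0.039 0.
[... 427 characters left out ...]
-0.1005  0.0191] [ 0.5419 -0.1053  0.012 ] span [0.124 0.141 0.   ] [0.015 0.079]
arbor top 0.63 [328.7 154.1] 356 [ 0.5366 -0.1068  0.0699] [ 0.5523 -0.1237  0.012 ] span [0.063 0.065 0.   ] [0.052 0.103]
arbor top 0.38 [231.5 196.5] 118 [0.4307 0.1517 0.0108] [0.4249 0.1555 0.012 ] span [0.037 0.034 0.   ] [-0.001  0.014]
stand top 0.78 [325.8 156.9] 1476 [ 0.5337 -0.0979  0.019 ] [ 0.5438 -0.115   0.012 ] span [0.127 0.144 0.   ] [0.015 0.079]
arbor_tip top 0.86 [324.5 151.8] 322 [ 0.5384 -0.1067  0.071 ] [ 0.559  -0.1116  0.012 ] span [0.06  0.065 0.   ] [0.056 0.104]
arbor_tip top 0.37 [210.2 165.5] 355 [0.5165 0.2177 0.022 ] [0.5137 0.2181 0.012 ] span [0.053 0.056 0.   ] [0.014 0.025]
```

View pics/t1.png

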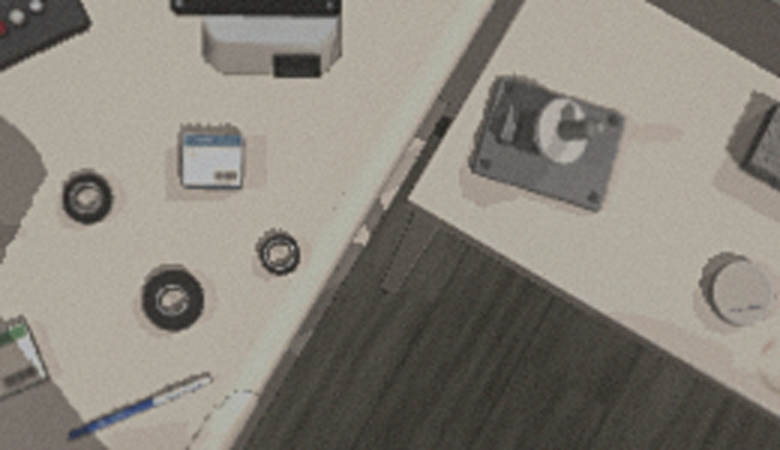

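Call:
send_rows(claw=[-1,-1,-1,-1,-1,-1,-1,-1,-1,-1,-1,-1], dp=[[-31,-22,3],[-31,-22,3],[-31,-22,3],[-31,-22,3],[-31,-22,3],[-31,-22,3],[-31,-22,3],[-31,-22,3],[-31,-22,3],[-31,-22,3],[-31,-22,3],[-31,-22,3]], rot=[[0,0,0],[0,0,0],[0,0,0],[0,0,0],[0,0,0],[0,0,0],[0,0,0],[0,0,0],[0,0,0],[0,0,0],[0,0,0],[0,0,0]], grip_force=50)

```text
t: 1.95
position: [0.3971, 0.2538, 0.2015]
orientation: [0.446, 3.11, 0.001]
contact_force: [0.1, -0.6, 0.6]
finger_gap: 0.0854
```

Run:
```python
from h import *
s=observe();print(s["t"],s["q"],s["position"],s["orientation"])
g=grab_frame("wrist");cv2.imwrite("pics/w1.png",g["frame"]);np.savez("w1.npz",**g,pos=s["position"],ori=s["orientation"])
gt=grab_frame("top");np.savez("t1.npz",**gt)
gs=grab_frame("scene");np.savez("s1.npz",**gs)
for nm,X in dict(L=[.385,.252,.012],M=[.485,.337,.012],S=[.43,.152,.012]).items(): print(nm,proj(g,np.array(X),s))
```

```text
1.95 [ 3.98012697e-01  1.25254143e-01 -2.67791264e-01  1.17754078e+00
  2.59324806e-04  6.82788402e-01] [0.39709581 0.25382804 0.20145851] [4.45807943e-01 3.10975329e+00 5.19114405e-04]
L [[251.46701598 156.71336687]]
M [[337.53732295 212.42051377]]
S [[186.47017215 212.02143143]]
```

View pics/w1.png

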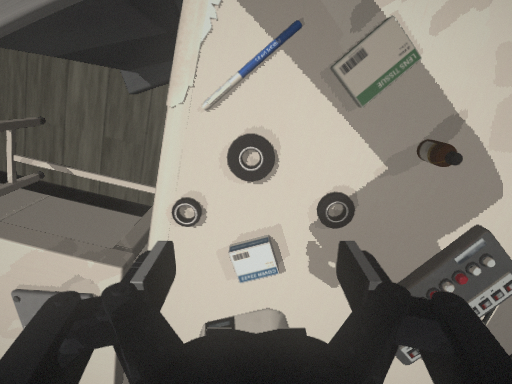

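```bash
cat >> h.py <<'E'
def load(fn):
    d=dict(np.load(fn)); 
    s=dict(position=d["pos"],orientation=d["ori"]) if "pos" in d else None
    d["k1"]=float(d["k1"]); return d,s
def hullc(g,s,c,ax,r,h):
    ax=ax/np.linalg.norm(ax);u=np.cross(ax,[0.3,0.5,0.9]);u/=np.linalg.norm(u);v=np.cross(ax,u)
    th=np.linspace(0,2*np.pi,60,endpoint=False)
    C=np.outer(np.cos(th),u)+np.outer(np.sin(th),v)
    P=np.r_[c+r*C+ax*h/2,c+r*C-ax*h/2]
    p=proj(g,P,s); H=cv2.convexHull(p.astype(np.float32))[:,0]
    M=cv2.moments(H); return np.array([M["m10"]/M["m00"],M["m01"]/M["m00"]]),M["m00"],H
def fitring(g,s,c0,r,thr=75):
    gray=cv2.cvtColor(g["frame"],cv2.COLOR_BGR2GRAY)
    _,_,H=hullc(g,s,np.array([*c0,.006]),np.array([0,0,1.]),r,.012)
    x0,y0=(H.min(0)-5).astype(int);x1,y1=(H.max(0)+6).astype(int)
    S=6;roi=cv2.resize(gray[y0:y1,x0:x1],None,fx=S,fy=S,interpolation=cv2.INTER_CUBIC)
    m=(roi<thr).astype(np.uint8)
    cs,_=cv2.findContours(m,cv2.RETR_EXTERNAL,cv2.CHAIN_APPROX_NONE)
    c=max(cs,key=cv2.contourArea);M=cv2.moments(c)
    obs=(np.array([M["m10"],M["m01"]])/M["m00"]+.5)/S-.5+[x0,y0]
    from scipy.optimize import fsolve
    f=lambda p:hullc(g,s,np.array([*p,.006]),np.array([0,0,1.]),r,.012)[0]-obs
    p=fsolve(f,c0); return p,M["m00"]/S**2,hullc(g,s,np.array([*p,.006]),np.array([0,0,1.]),r,.012)[1]
E
python3 - <<'E'
from h import *
for fn in ["w1.npz","t1.npz"]:
    g,s=load(fn)
    for n,c,r in [("L",(.385,.252),.029),("M",(.485,.337),.024),("S",(.43,.152),.019)]:
        for thr in (60,80): print(fn,n,thr,fitring(g,s,c,r,thr))
g,s=load("t1.npz"); cv2.imwrite("pics/t2.png",cv2.resize(g["frame"][110:230,280:400],None,fx=5,fy=5,interpolation=2))
g,s=load("s1.npz"); cv2.imwrite("pics/s2.png",cv2.resize(g["frame"][160:240,280:400],None,fx=5,fy=5,interpolation=2))
E
```

```text
w1.npz L 60 (array([0.39157963, 0.2399959 ]), 4.833333333333333, 1831.293964489596)
w1.npz L 80 (array([0.38664745, 0.25068404]), 1712.25, 1856.6143364274176)
w1.npz M 60 (array([0.48886999, 0.33930876]), 364.0833333333333, 1135.5115132031497)
w1.npz M 80 (array([0.48379704, 0.33587885]), 1039.125, 1144.121272627497)
w1.npz S 60 (array([0.4369851 , 0.14145463]), 38.666666666666664, 729.9512395836646)
w1.npz S 80 (array([0.43157445, 0.15016175]), 640.2638888888889, 739.2902154367184)
t1.npz L 60 (array([0.39869069, 0.25509762]), 472.9166666666667, 342.7104097569827)
t1.npz L 80 (array([0.40183253, 0.25359684]), 586.7361111111111, 342.35612104285974)
t1.npz M 60 (array([0.45764236, 0.31539061]), 29.180555555555557, 236.1201522409683)
t1.npz M 80 (array([0.4838487 , 0.34121795]), 585.375, 235.35093889490236)
t1.npz S 60 (array([0.41999437, 0.14718918]), 9.847222222222221, 146.72670400945935)
t1.npz S 80 (array([0.43183545, 0.15212385]), 132.43055555555554, 146.74355008953717)h.py:49: RuntimeWarning: The iteration is not making good progress, as measured by the 
 improvement from the last ten iterations.
  p=fsolve(f,c0); return p,M["m00"]/S**2,hullc(g,s,np.array([*p,.006]),np.array([0,0,1.]),r,.012)[1]
```

View pics/t2.png

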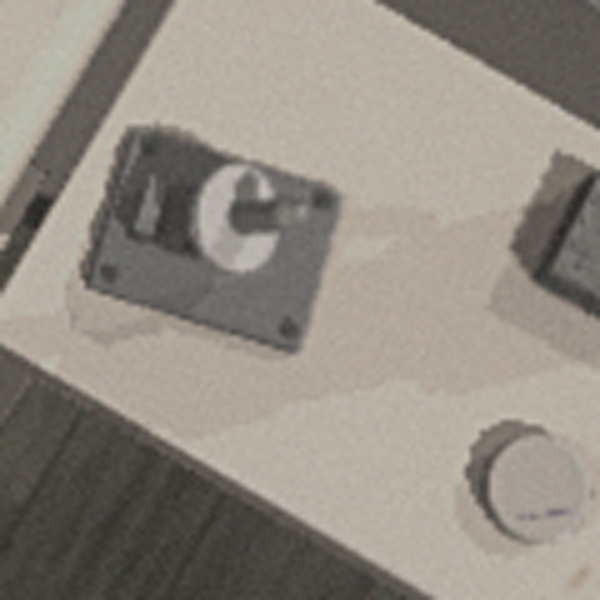

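View pics/s2.png

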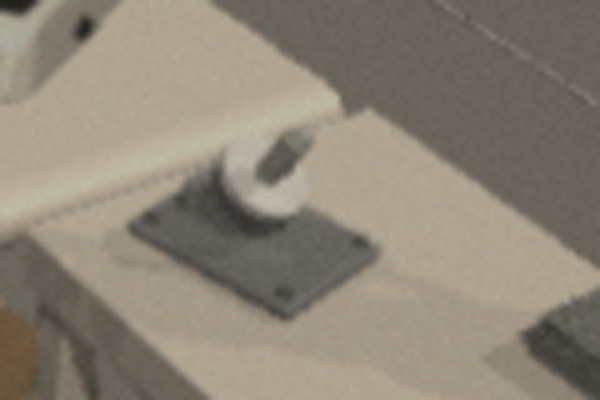

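Call:
send_rows(claw=[-0.55,-0.55,-0.55,-0.55,-0.55,-0.55,-0.55,-0.55,-0.55,-0.55], dp=[[0.92,-0.6,6],[0.92,-0.6,10],[0.92,-0.6,14],[0.92,-0.6,17],[0.92,-0.6,19],[0.92,-0.6,19.5],[0.92,-0.6,19.9],[0.92,-0.6,20.1],[0.92,-0.6,20.1],[0.92,-0.6,20.1]], rot=[[0,0,0],[0,0,0],[0,0,0],[0,0,0],[0,0,0],[0,0,0],[0,0,0],[0,0,0],[0,0,0],[0,0,0]])

```text
t: 3.1
position: [0.3881, 0.2501, 0.0013]
orientation: [0.449, 3.108, 0.002]
contact_force: [0.4, -0.3, 0.5]
finger_gap: 0.0663
```

Run:
```python
from h import *
s=observe();print(s["t"],s["position"],s["orientation"],s["contact_force"],s["finger_gap"])
g=grab_frame("wrist");cv2.imwrite("pics/w2.png",g["frame"])
```

```text
3.1 [0.38812685 0.25009974 0.00125161] [4.48590943e-01 3.10767918e+00 1.71665333e-03] [ 0.3738761  -0.25390485  0.52928802] 0.06626109952356689
```

View pics/w2.png

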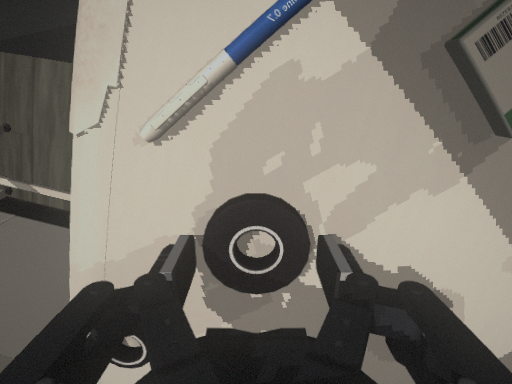

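```bash
cat >> h.py <<'E'
def wray_tool(g,uv,ztool):
    M=g["hand_eye"];d=ray(g,uv)@M[:3,:3].T;c=M[:3,3]
    return c+d*((ztool-c[2])/d[:,2])[:,None]
def bore(g,around,rad=60,lo=None):
    gray=cv2.cvtColor(g["frame"],cv2.COLOR_BGR2GRAY);return gray
E
python3 - <<'E'
from h import *
ps=[]
for _ in range(3):
    s=observe();ps.append(s["position"]);g=grab_frame("wrist")
print(ps)
np.savez("w2.npz",**g,pos=s["position"],ori=s["orientation"])
print(fitring(g,s,(.3866,.2507),.029,70),fitring(g,s,(.3866,.2507),.029,80))
for z in (-.011,): print(wray_tool(g,[[256,248.5]],z))
E
```

```text
[array([0.38800932, 0.25003884, 0.00116788]), array([0.38789044, 0.24995489, 0.00104537]), array([0.38775851, 0.24989804, 0.00090093])]
(array([0.38697404, 0.25026426]), 8439.791666666666, 8858.667327299248) (array([0.38696816, 0.25025681]), 8507.166666666666, 8858.824936041958)
[[ 2.14953190e-03 -6.80849967e-05 -1.10000000e-02]]
```

Call:
send_rows(claw=[-0.55,-0.55,-0.55,-0.55,-0.55,-0.55,-0.55], dp=[[0.1,0,0.1],[0.1,0,0.2],[0.1,0,0.3],[0.1,0,0.4],[0.1,0,0.5],[0.1,0,0.5],[0.1,0,0.5]], rot=[[0,0,0],[0,0,0],[0,0,0],[0,0,0],[0,0,0],[0,0,0],[0,0,0]])

```text
t: 4.0
position: [0.3863, 0.25, -0.0048]
orientation: [-0.449, -3.109, 0.0]
contact_force: [-0.7, -1.1, -0.1]
finger_gap: 0.0664
```

Call:
send_rows(claw=[-0.55,-0.55,-0.55,-0.55], dp=[[0,0,0.1],[0,0,0.2],[0,0,0.2],[0,0,0.2]], rot=[[0,0,0],[0,0,0],[0,0,0],[0,0,0]])

```text
t: 4.4
position: [0.3864, 0.25, -0.0066]
orientation: [0.449, 3.109, 0.0]
contact_force: [-0.8, 0.8, 2.4]
finger_gap: 0.0665
```

Call:
send_rows(claw=[-0.55,-0.55,0,0,0,0], dp=[[0,0,-0.1],[0,0,-0.15],[0,0,-0.2],[0,0,-0.2],[0,0,-0.2],[0,0,-0.2]], rot=[[0,0,0],[0,0,0],[0,0,0],[0,0,0],[0,0,0],[0,0,0]], grip_force=60)

```text
t: 5.0
position: [0.3867, 0.2502, -0.0039]
orientation: [0.449, 3.109, 0.001]
contact_force: [-1.2, -0.0, 7.3]
finger_gap: 0.0558
```

Run:
```python
from h import *
s=observe();print(s["t"],s["position"],s["contact_force"],s["finger_gap"])
g=grab_frame("wrist");cv2.imwrite("pics/w3.png",g["frame"])
```

```text
5.0 [ 0.38669555  0.25024848 -0.00394505] [-1.15348379 -0.0459527   7.34968047] 0.05576040569900786
```

View pics/w3.png

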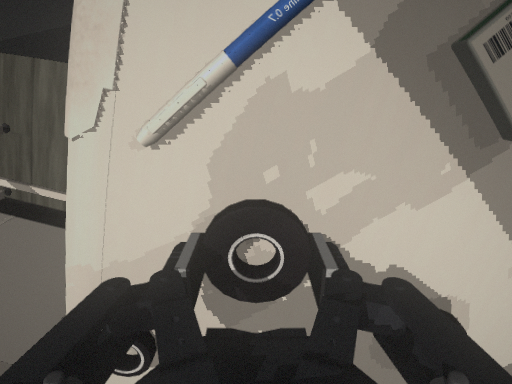

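Call:
send_rows(claw=[-0.5,-0.5,-0.5,-0.5,0,0,0,0,0], dp=[[0,0,0],[0,0,0],[0,0,-0.2],[0,0,-0.3],[0,0,-0.3],[0,0,-0.3],[0,0,-0.3],[0,0,-0.3],[0,0,-0.3]], rot=[[0,0,0],[0,0,0],[0,0,0],[0,0,0],[0,0,0],[0,0,0],[0,0,0],[0,0,0],[0,0,0]])

```text
t: 5.95
position: [0.3864, 0.2501, -0.0007]
orientation: [0.448, 3.109, 0.001]
contact_force: [-3.3, -0.8, 10.2]
finger_gap: 0.0555
```

Call:
send_rows(claw=[0,0,0,0,0,0,0], dp=[[0,0,-2],[0,0,-6],[0,0,-11],[0,0,-16],[0,0,-20],[0,0,-20],[0,0,-20]], rot=[[0,0,0],[0,0,0],[0,0,0],[0,0,0],[0,0,0],[0,0,0],[0,0,0]])

```text
t: 6.65
position: [0.3869, 0.2502, 0.199]
orientation: [0.449, 3.107, 0.002]
contact_force: [-0.1, -0.0, -1.8]
finger_gap: 0.0551
```

Run:
```python
from h import *
s=observe();print(s["t"],s["position"],s["contact_force"],s["finger_gap"])
g=grab_frame("wrist");cv2.imwrite("pics/w4.png",g["frame"]);np.savez("w4.npz",**g,pos=s["position"],ori=s["orientation"])
```

```text
6.65 [0.38686035 0.25019789 0.19899676] [-0.10967059 -0.03218971 -1.78127287] 0.055082673255891536
```

View pics/w4.png

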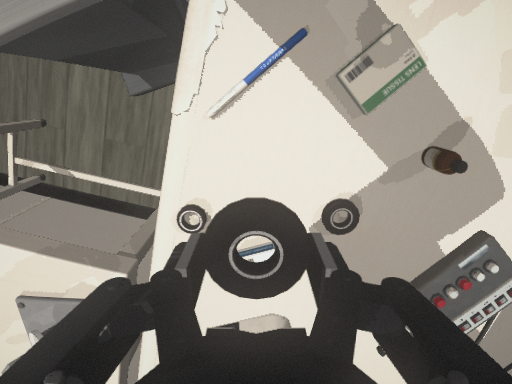

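```bash
cat >> h.py <<'E'
def ringtool(g,cu,cv_,ro_px=50,near=(.10,.18)):
    """plane of the held ring's face in tool coords from depth; bright circle centre"""
    gray=cv2.cvtColor(g["frame"],cv2.COLOR_BGR2GRAY)
    vv,uu=np.mgrid[0:384,0:512]
    m=((uu-cu)**2+(vv-cv_)**2<ro_px**2)&(g["depth"]>near[0])&(g["depth"]<near[1])&(gray<90)
    M=g["hand_eye"];v,u=np.nonzero(m);z=g["depth"][v,u]
    P=(ray(g,np.c_[u,v])*z[:,None])@M[:3,:3].T+M[:3,3]
    for _ in range(4):
        c=np.median(P,0);A=np.c_[P[:,:2]-c[:2],np.ones(len(P))]
        w=np.linalg.lstsq(A,P[:,2],rcond=None)[0];r=P[:,2]-A@w
        k=abs(r)<max(2*np.median(abs(r)),.0005);P=P[k]
    # bright circle
    b=((uu-cu)**2+(vv-cv_)**2<(ro_px)**2)
    return w,c,len(P),r.std(),P
E
python3 - <<'E'
from h import *
g,s=load("w4.npz")
w,c,n,sd,P=ringtool(g,256,250,52)
print("slopes(deg)",np.degrees(np.arctan(w[:2])),"z",w[2],c,n,sd,P[:,:2].min(0),P[:,:2].max(0))
print(wray_tool(g,[[256,254],[226,254],[284,254],[256,232],[256,277]],w[2]))
cv2.imwrite("pics/w4z.png",cv2.resize(g["frame"][180:320,170:340],None,fx=4,fy=4,interpolation=2))
E
```

```text
slopes(deg) [0.10277427 0.03252964] z -0.01361479186877294 [ 3.64123657e-03 -5.99788275e-05 -1.36217230e-02] 3887 0.00032129011302667565 [-0.02806821 -0.02696421] [0.02889859 0.02688148]
[[ 3.76954644e-04 -7.16141816e-05 -1.36147919e-02]
 [ 3.60455115e-04 -1.57941404e-02 -1.36147919e-02]
 [ 3.35021760e-04  1.46021675e-02 -1.36147919e-02]
 [ 1.31596439e-02 -6.58253759e-05 -1.36147919e-02]
 [-1.38716096e-02 -7.78757723e-05 -1.36147919e-02]]
```

View pics/w4z.png

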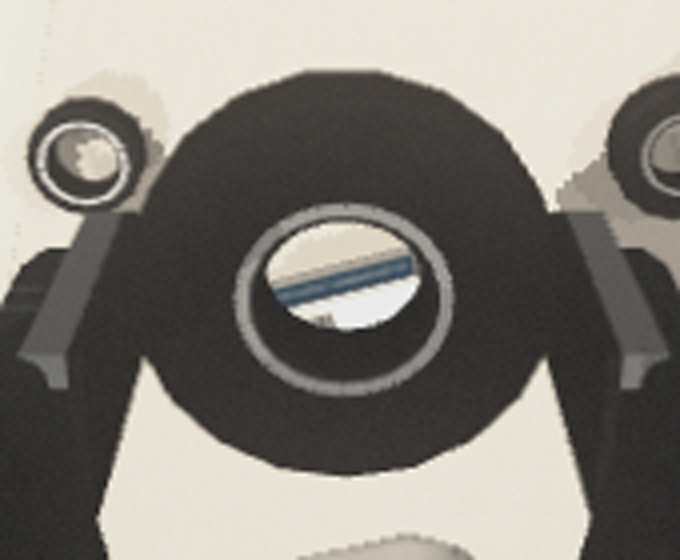

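Call:
send_rows(claw=[0,0,0,0,0,0,0,0,0,0,0,0,0,0,0,0], dp=[[-2,-3,0],[-4,-6,0],[-6,-9,0],[-8,-12,0],[-10,-15,0],[-12,-18,0],[-14,-21,0],[-16,-25,0],[-18,-28,0],[-20,-31,1],[-22,-34,2],[-23,-36,2],[-24.8,-38.5,2],[-24.8,-38.5,2],[-24.8,-38.5,2],[-24.8,-38.5,2]], rot=[[0,0,7],[0,0,14],[0,0,21],[0,0,28],[0,0,35],[0,0,42],[0,0,49],[0,0,56],[0,0,63],[0,0,70],[0,0,77],[0,0,84],[0,0,91],[0,0,91],[0,0,91],[0,0,91]])

```text
t: 8.3
position: [0.5141, -0.1884, 0.1768]
orientation: [-2.529, -1.859, 0.002]
contact_force: [-0.8, 0.5, 0.1]
finger_gap: 0.0548
```

Run:
```python
from h import *
s=observe();print(s["t"],s["q"],s["position"],s["orientation"],s["contact_force"],s["finger_gap"])
g=grab_frame("wrist");cv2.imwrite("pics/w5.png",g["frame"]);np.savez("w5.npz",**g,pos=s["position"],ori=s["orientation"])
```

```text
8.3 [-4.97973613e-01  2.84908143e-01 -1.27822304e-01  1.16148700e+00
  2.69894977e-04  1.37582854e+00] [ 0.5141119  -0.18835828  0.1767764 ] [-2.52867686e+00 -1.85882378e+00  1.89803197e-03] [-0.77263693  0.53583918  0.13177147] 0.05483023596906541
```

View pics/w5.png

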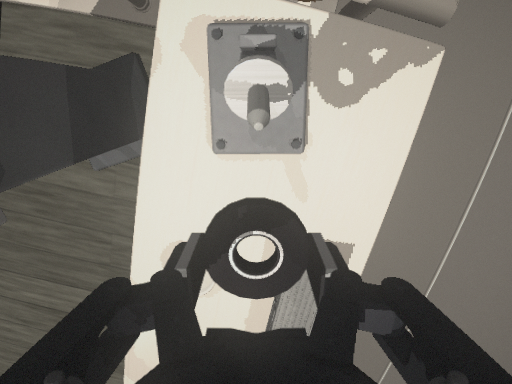

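Run:
```python
from h import *
g,s=load("w5.npz")
z=cv2.resize(g["frame"][10:165,190:330],None,fx=5,fy=5,interpolation=cv2.INTER_CUBIC)
cv2.imwrite("pics/w5z.png",z)
P=cloud(g,[[220,130],[298,130],[220,60],[298,60],[180,100],[180,60],[360,150]],s);print(P)
vv,uu=np.mgrid[55:125,220:296];P=cloud(g,np.c_[uu.ravel(),vv.ravel()],s)
print(len(P),np.percentile(P[:,2],[1,10,30,50,70,90,99]))
print(cloud(g,[[260,126],[259,120],[258,110],[258,100],[235,90],[285,90],[258,70],[240,75],[275,75]],s))
```

```text
[[ 0.49200895 -0.13277027  0.01950593]
 [ 0.57033098 -0.15733287  0.01895031]
 [ 0.51465769 -0.06757697  0.01847805]
 [ 0.58827522 -0.09082022  0.01991761]
 [ 0.45971718 -0.09039934  0.00695565]
 [ 0.47449761 -0.05305877  0.00800614]
 [ 0.63286156 -0.2009827   0.00705947]]
5298 [0.01775416 0.01894339 0.05290051 0.06643315 0.07361775 0.09010431
 0.10764396]
[[ 0.5347496  -0.13352657  0.10636553]
 [ 0.53536242 -0.12898718  0.1081903 ]
 [ 0.53676299 -0.12206872  0.10487198]
 [ 0.53892102 -0.11532406  0.09287173]
 [ 0.52271543 -0.1016675   0.06656035]
 [ 0.56369083 -0.1144292   0.06458477]
 [ 0.54597071 -0.0929459   0.0759474 ]
 [ 0.53078041 -0.09193833  0.07272232]
 [ 0.5582394  -0.10057768  0.07312342]]
```

View pics/w5z.png

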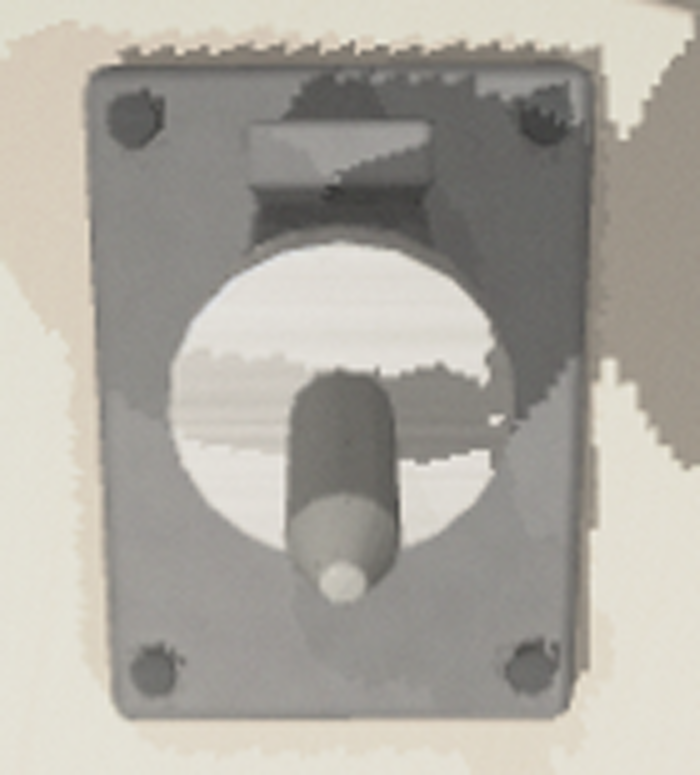

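```bash
cat > arb.py <<'E'
from h import *
from scipy.optimize import least_squares
g,s=load("w5.npz")
Z=lambda p:np.array(p,float)/5-.4+[190,10]
holes=toz(g,Z([(135,118),(545,115),(154,670),(530,667)]),.018,s);print(holes)
c=holes[:,:2].mean(0);dx=holes[0]-holes[2]+holes[1]-holes[3];print("plate c",c,"yaw -x dir",np.degrees(np.arctan2(-dx[1],-dx[0])), "perp",np.degrees(np.arctan2(*(holes[1]-holes[0]+holes[3]-holes[2])[[1,0]])), np.linalg.norm(holes[0]-holes[2]),np.linalg.norm(holes[0]-holes[1]))
ell=Z([(170,395),(514,400),(342,242),(188,330),(240,272),(440,268),(497,335),(187,470),(232,525),(280,553),(405,552),(450,530),(495,470)])
tip=Z([(343,581)])
sh=Z([(343,497+0)]) 
def model(p):
    O=p[:3];d=np.array([np.cos(p[3]),np.sin(p[3]),0]);a=.5*d+np.cos(np.pi/6)*np.array([0,0,1]);y=np.cross([0,0,1],d);x=np.cross(y,a)
    return O,a,x,y
def res(p):
    O,a,x,y=model(p)
    R,cc=campose(g,s)
    # ellipse rays intersect flange plane -> radius .03
    D=ray(g,ell)@R.T;t=((O-cc)@a)/(D@a);Q=cc+D*t[:,None];r=np.linalg.norm(Q-O,axis=1)-.03
    tp=proj(g,O+.05*a,s)[0]-tip[0]
    # hole-derived yaw
    return np.r_[r/.0007, tp/.5, (p[2]-.064)/.0015,(np.degrees(p[3])+107.5)/5]
if __name__=="__main__":
    f=least_squares(res,[.54,-.105,.064,np.radians(-107)])
    print(f.x,np.degrees(f.x[3]),f.fun.round(2))
    O,a,x,y=model(f.x);print("tip",O+.05*a,a)
    cov=np.linalg.inv(f.jac.T@f.jac);print(np.sqrt(np.diag(cov)))
E
python3 arb.py
```

```text
[[ 0.51953837 -0.04308148  0.018     ]
 [ 0.59590077 -0.06646838  0.018     ]
 [ 0.4873883  -0.14660016  0.018     ]
 [ 0.56440268 -0.17001837  0.018     ]]
plate c [ 0.54180753 -0.1065421 ] yaw -x dir -107.08622844565386 perp -16.970314372530265 0.10839624036211601 0.07986340885612171
[ 0.54087543 -0.10949141  0.06365297 -1.87577221] -107.47383108342282 [-0.36 -0.43  0.19 -0.15  0.27  0.41 -0.63 -0.44  0.13  0.97  0.88  1.13
 -0.82 -0.09  1.18 -0.23  0.01]
tip [ 0.53336867 -0.13333777  0.10695424] [-0.15013509 -0.4769271   0.8660254 ]
[0.00024145 0.00021017 0.00108362 0.01598952]
```

```bash
cat >> h.py <<'E'
O_A=np.array([.5409,-.1095,.064]);PHI=np.radians(-107.1)
def axes(phi=None):
    phi=PHI if phi is None else phi
    d=np.array([np.cos(phi),np.sin(phi),0]);a=.5*d+np.cos(np.pi/6)*np.array([0,0,1]);y=np.cross(d,[0,0,1])
    # tool: z=-a, y = jaw
    yt=-y if False else np.array([np.cos(phi+np.pi/2),np.sin(phi+np.pi/2),0]);zt=-a;xt=np.cross(yt,zt)
    return a,np.c_[xt,yt,zt]
def target(h,rc,O=None):
    a,R=axes();O=O_A if O is None else O
    return R,O+a*h-R@np.asarray(rc)
def delta(s,R,p):
    R0=Rn.from_rotvec(s["orientation"]).as_matrix()
    return (R0.T@(p-s["position"])*100).round(2), np.degrees(Rn.from_matrix(R0.T@R).as_rotvec()).round(2)
def inarb(s,rc):
    """ring centre in arbor frame-ish (tool-axes at target): along xt, yt, a ; tilt"""
    a,R=axes();R0=Rn.from_rotvec(s["orientation"]).as_matrix();c=s["position"]+R0@np.asarray(rc)-O_A
    return (np.r_[R[:,0]@c,R[:,1]@c,a@c]*1000).round(2),np.degrees(Rn.from_matrix(R.T@R0).as_rotvec()).round(2)
E
python3 - <<'E'
from h import *
s=observe();rc=[.0004,0,-.0076]
print(axes())
for h in (.11,.075): 
    R,p=target(h,rc);print(h,p,delta(s,R,p))
E
```

```text
(array([-0.14702016, -0.47789651,  0.8660254 ]), array([[ 0.25464639,  0.95579301,  0.14702016],
       [ 0.82774103, -0.29404033,  0.47789651],
       [ 0.5       ,  0.        , -0.8660254 ]]))
0.11 [ 0.52574328 -0.1587677   0.152481  ] (array([3.15, 0.21, 2.48]), array([-0.07, 29.96, -0.27]))
0.075 [ 0.53088898 -0.14204132  0.12217011] (array([4.9 , 0.21, 5.51]), array([-0.07, 29.96, -0.27]))
```

Call:
send_rows(claw=[0,0,0,0,0,0,0,0,0], dp=[[0.6,0,0],[1.2,0.1,0.5],[1.9,0.1,1],[2.5,0.2,1.7],[3.15,0.2,2.5],[3.15,0.2,2.5],[3.15,0.2,2.5],[3.15,0.2,2.5],[3.15,0.2,2.5]], rot=[[0,6,0],[0,12,0],[0,18,0],[0,24,-0.2],[0,30,-0.3],[0,30,-0.3],[0,30,-0.3],[0,30,-0.3],[0,30,-0.3]])

```text
t: 9.25
position: [0.5271, -0.1594, 0.1544]
orientation: [-2.229, -1.649, -0.598]
contact_force: [0.2, 0.1, -0.1]
finger_gap: 0.0547
```

Run:
```python
from h import *
s=observe();rc=[.0004,0,-.0076]
print(s["t"],s["q"],s["position"],s["contact_force"],inarb(s,rc))
R,p=target(.075,rc);print(delta(s,R,p))
g=grab_frame("wrist");cv2.imwrite("pics/w6.png",g["frame"]);np.savez("w6.npz",**g,pos=s["position"],ori=s["orientation"])
g=grab_frame("top");cv2.imwrite("pics/t6.png",cv2.resize(g["frame"][100:220,260:420],None,fx=4,fy=4))
```

```text
9.25 [-0.70064318  0.41912865 -0.10030967  1.27018317  0.47761691  1.11330677] [ 0.5271448  -0.15941874  0.15441445] [ 0.18663654  0.13630246 -0.08455669] (array([  0.8 ,   1.51, 111.78]), array([-0.14, -0.1 , -0.14]))
(array([-0.07, -0.16,  3.68]), array([0.14, 0.1 , 0.14]))
```

View pics/w6.png

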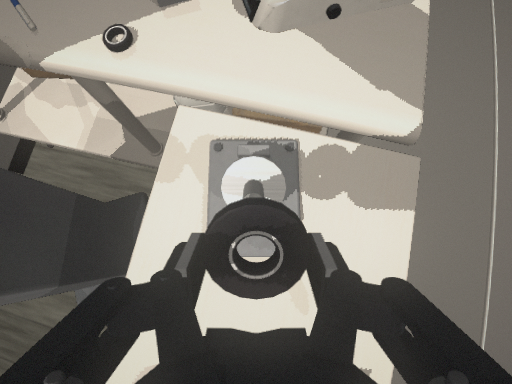

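Call:
send_rows(claw=[0,0,0,0,0,0], dp=[[0,-0.1,1.5],[0,-0.1,2.7],[0,-0.1,3.4],[0,-0.1,3.6],[0,-0.1,3.6],[0,-0.1,3.6]], rot=[[0,0,0],[0,0,0],[0,0,0],[0,0,0],[0,0,0],[0,0,0]])

```text
t: 9.95
position: [0.5312, -0.1427, 0.1224]
orientation: [-2.229, -1.646, -0.599]
contact_force: [-0.0, -0.5, -0.7]
finger_gap: 0.0551
```

Run:
```python
from h import *
rc=[.0004,0,-.0076]
for _ in range(3):
    s=observe();print(s["t"],s["contact_force"],inarb(s,rc)); g=grab_frame("wrist")
R,p=target(.05,rc);print(delta(s,R,p))
cv2.imwrite("pics/w7.png",g["frame"])
g=grab_frame("top");cv2.imwrite("pics/t7.png",cv2.resize(g["frame"][100:220,260:420],None,fx=4,fy=4))
g=grab_frame("scene");cv2.imwrite("pics/s7.png",cv2.resize(g["frame"][130:250,260:420],None,fx=4,fy=4))
```

```text
9.95 [-0.02925733 -0.4588312  -0.67535287] (array([-0.4 ,  0.5 , 75.47]), array([-0.11, -0.01, -0.01]))
10.0 [-0.58290256 -0.78980379 -0.50662445] (array([-0.45,  0.58, 75.58]), array([-0.13, -0.01, -0.01]))
10.05 [ 0.0125087  -0.25116541 -0.80418348] (array([-0.49,  0.57, 75.6 ]), array([-0.13, -0.01, -0.01]))
(array([ 0.05, -0.06,  2.56]), array([0.13, 0.01, 0.01]))
```

View pics/w7.png

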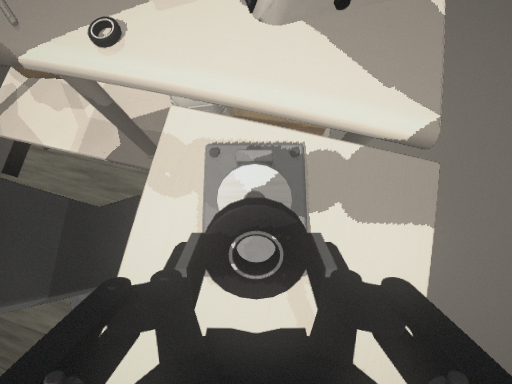

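View pics/s7.png

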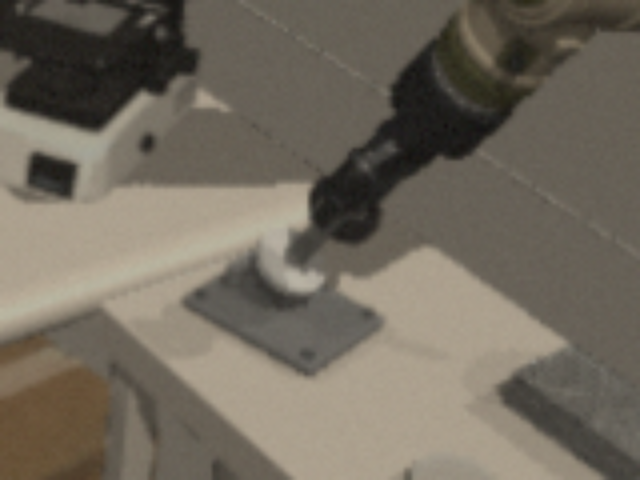

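Call:
send_rows(claw=[0,0,0,0,0,0,0], dp=[[0.05,-0.05,0.5],[0.05,-0.05,1],[0.05,-0.05,1.5],[0.05,-0.05,2],[0.05,-0.05,2.5],[0.05,-0.05,2.5],[0.05,-0.05,2.5]], rot=[[0,0,0],[0,0,0],[0,0,0],[0,0,0],[0,0,0],[0,0,0],[0,0,0]])

```text
t: 10.9
position: [0.5343, -0.1298, 0.1006]
orientation: [-2.228, -1.645, -0.598]
contact_force: [-0.2, 0.5, -1.0]
finger_gap: 0.0552
```

Run:
```python
from h import *
rc=[.0004,0,-.0076]
s=observe();print(s["t"],s["contact_force"],inarb(s,rc)); g=grab_frame("wrist")
cv2.imwrite("pics/w8.png",cv2.resize(g["frame"][180:320,170:340],None,fx=4,fy=4,interpolation=2))
```

```text
10.9 [-0.1506568   0.53993061 -0.96290552] (array([ 0.17, -0.33, 49.95]), array([-0.07,  0.01, -0.  ]))
```

View pics/w8.png

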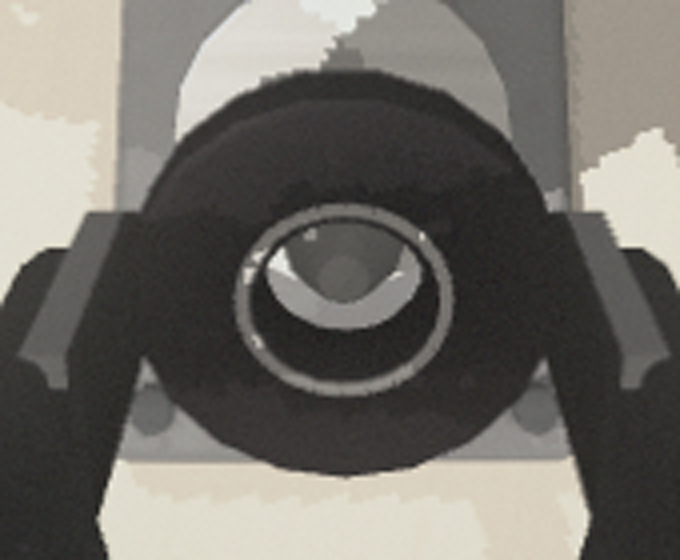

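Run:
```python
from h import *
g,s=load("w5.npz")
for z in (-.0066,-.0076,-.0086):print(wray_tool(g,[[255.4,248.4]],z))
rc=[.0004,0,-.0076]
s=observe();R,p=target(.03,rc);print(delta(s,R,p))
```

```text
[[-0.00015442  0.00014012 -0.0066    ]]
[[ 0.00041755  0.00014157 -0.0076    ]]
[[ 0.00098952  0.00014301 -0.0086    ]]
(array([-0.01,  0.01,  2.02]), array([ 0.09, -0.01,  0.  ]))
```

Call:
send_rows(claw=[0,0,0,0,0,0,0], dp=[[0,0.03,0.4],[0,0.03,0.8],[0,0.03,1.2],[0,0.03,1.6],[0,0.03,2],[0,0.03,2],[0,0.03,2]], rot=[[0,0,0],[0,0,0],[0,0,0],[0,0,0],[0,0,0],[0,0,0],[0,0,0]])

```text
t: 11.65
position: [0.5376, -0.1204, 0.0833]
orientation: [-2.228, -1.645, -0.598]
contact_force: [-0.5, 0.3, -0.7]
finger_gap: 0.0557
```

Call:
send_rows(claw=[0,0,0,0,0,0], dp=[[0,0,0.4],[0,0,0.8],[0,0,1.2],[0,0,1.6],[0,0,1.8],[0,0,1.8]], rot=[[0,0,0],[0,0,0],[0,0,0],[0,0,0],[0,0,0],[0,0,0]])

```text
t: 12.25
position: [0.5401, -0.1116, 0.0674]
orientation: [-2.228, -1.645, -0.598]
contact_force: [-0.1, 0.7, -0.2]
finger_gap: 0.0552
```

Run:
```python
from h import *
rc=[.0004,0,-.0076]
s=observe();print(s["t"],s["contact_force"],inarb(s,rc))
```

```text
12.25 [-0.0876356   0.70489646 -0.15985595] (array([ 0.17, -0.15, 11.7 ]), array([-0.05,  0.02,  0.01]))
```

Now press home in 1 mm steps.

Call:
send_rows(claw=[0,0,0,0,0,0], dp=[[0,0,0.1],[0,0,0.2],[0,0,0.3],[0,0,0.4],[0,0,0.5],[0,0,0.5]], rot=[[0,0,0],[0,0,0],[0,0,0],[0,0,0],[0,0,0],[0,0,0]])

```text
t: 12.85
position: [0.541, -0.1095, 0.0633]
orientation: [-2.228, -1.645, -0.598]
contact_force: [0.8, 0.2, -1.5]
finger_gap: 0.0555
```

Call:
send_rows(claw=[0,0,0,0], dp=[[0,0,0.1],[0,0,0.1],[0,0,0.1],[0,0,0.1]], rot=[[0,0,0],[0,0,0],[0,0,0],[0,0,0]])

```text
t: 13.25
position: [0.5412, -0.1093, 0.063]
orientation: [-2.229, -1.645, -0.598]
contact_force: [-2.5, -2.4, 5.5]
finger_gap: 0.0551
```

Run:
```python
from h import *
rc=[.0004,0,-.0076]
s=observe();print(s["t"],s["contact_force"],inarb(s,rc))
```

```text
13.25 [-2.53443931 -2.40392935  5.46571869] (array([0.12, 0.19, 6.62]), array([-0.11, -0.01,  0.01]))
```

Call:
send_rows(claw=[0,-0.5,-0.5,-0.5,-0.5], dp=[[0,0,0.05],[0,0,0.05],[0,0,0],[0,0,0],[0,0,0]], rot=[[0,0,0],[0,0,0],[0,0,0],[0,0,0],[0,0,0]])

```text
t: 13.75
position: [0.5412, -0.1089, 0.0624]
orientation: [-2.228, -1.645, -0.598]
contact_force: [-0.7, -0.3, -0.6]
finger_gap: 0.0636
```

Call:
send_rows(claw=[-0.5,-0.5,-0.5,-0.5,-0.5,-0.5], dp=[[0,0,-1],[0,0,-3],[0,0,-6],[0,0,-10],[0,0,-13],[0,0,-13]], rot=[[0,0,0],[0,0,0],[0,0,0],[0,0,0],[0,0,0],[0,0,0]])

```text
t: 14.35
position: [0.5234, -0.1745, 0.1793]
orientation: [-2.234, -1.649, -0.603]
contact_force: [-0.0, 1.1, -0.0]
finger_gap: 0.0643
```

Run:
```python
from h import *
s=observe();print(s["t"],s["q"],s["position"],s["contact_force"],s["finger_gap"])
g=grab_frame("wrist");cv2.imwrite("pics/w9.png",g["frame"]);np.savez("w9.npz",**g,pos=s["position"],ori=s["orientation"])
# target over M, original jaw 73.5deg
R=Rn.from_rotvec([.449,3.1093,0]).as_matrix()
for p in ([.46,-.02,.22],[.40,.20,.20]): print(delta(s,R,np.array(p)))
```

```text
14.35 [-0.72606428  0.40974761 -0.05061134  1.33532951  0.47386849  1.08958673] [ 0.52338587 -0.17451565  0.17930377] [-0.01005535  1.14597689 -0.00612091] 0.06425506500742097
(array([ 13.23, -10.61,   2.8 ]), array([ 23.95, -22.89, -88.47]))
(array([ 28.97, -22.89,  14.01]), array([ 23.95, -22.89, -88.47]))
```

View pics/w9.png

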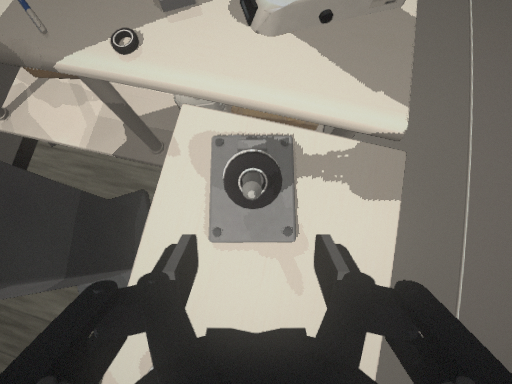

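Call:
send_rows(claw=[-0.7,-0.7,-0.7,-0.7,-0.7,-0.7,-0.7,-0.7,-0.7,-0.7,-0.7,-0.7,-0.7,-0.7], dp=[[2.4,-1.9,0],[4.8,-3.8,1],[7.2,-5.7,2.4],[9.6,-7.6,4],[12,-9.5,5.5],[14.4,-11.4,7],[16.8,-13.3,8],[19.3,-15.2,9.3],[21.7,-17.1,10.5],[24.1,-19,11.7],[26.5,-20.9,12.9],[29,-22.9,14],[29,-22.9,14],[29,-22.9,14]], rot=[[2,-1.9,-7.4],[4,-3.8,-14.8],[6,-5.7,-22.1],[8,-7.6,-29.5],[10,-9.5,-36.9],[12,-11.4,-44.2],[14,-13.3,-51.6],[16,-15.3,-59],[18,-17.2,-66.4],[20,-19.1,-73.7],[22,-21,-81.1],[24,-22.9,-88.5],[24,-22.9,-88.5],[24,-22.9,-88.5]])

```text
t: 15.8
position: [0.3963, 0.2044, 0.1979]
orientation: [-0.438, -3.103, -0.005]
contact_force: [0.2, -0.4, -0.5]
finger_gap: 0.0724
```

Run:
```python
from h import *
s=observe();print(s["t"],s["q"],s["position"],s["orientation"],s["finger_gap"])
g=grab_frame("wrist");cv2.imwrite("pics/w10.png",g["frame"]);np.savez("w10.npz",**g,pos=s["position"],ori=s["orientation"])
print(fitring(g,s,(.4838,.3359),.024,80),fitring(g,s,(.4316,.1502),.019,80))
R=Rn.from_rotvec([.449,3.1093,0]).as_matrix()
for p in ([.4838,.3359,.005],[.4838,.3359,-.003]): print(delta(s,R,np.array(p)))
```

```text
15.8 [ 0.29170427  0.08306227 -0.32471192  1.16910859  0.00600993  0.57235678] [0.39626718 0.20439946 0.19787289] [-0.4383054  -3.10274025 -0.00455812] 0.07241764941115822
(array([0.48374039, 0.33604759]), 1088.6666666666667, 1192.2798159497324) (array([0.43150988, 0.15045421]), 659.9861111111111, 765.3675780459307)
(array([-4.93, 15.03, 19.27]), array([ 0.1 , -0.48,  0.35]))
(array([-4.94, 15.02, 20.07]), array([ 0.1 , -0.48,  0.35]))
```

View pics/w10.png

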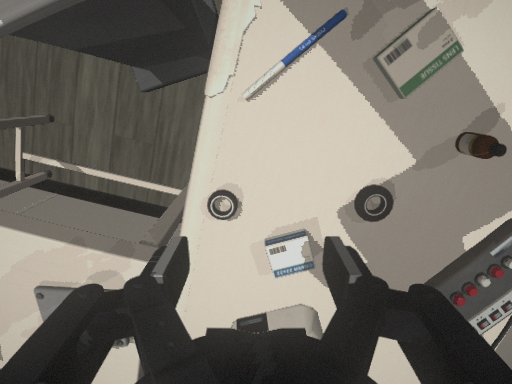

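Call:
send_rows(claw=[-0.4,-0.4,-0.4,-0.4,-0.4,-0.4,-0.4,-0.4,-0.4,-0.4,-0.4,-0.4], dp=[[-1.3,4,0],[-2.6,8,2],[-3.9,12,6],[-4.94,15,10],[-4.94,15,14],[-4.94,15,16.5],[-4.94,15,18],[-4.94,15,18.5],[-4.94,15,19],[-4.94,15,19],[-4.94,15,19],[-4.94,15,19]], rot=[[0.1,-0.5,0.3],[0.1,-0.5,0.3],[0.1,-0.5,0.3],[0.1,-0.5,0.3],[0.1,-0.5,0.3],[0.1,-0.5,0.3],[0.1,-0.5,0.3],[0.1,-0.5,0.3],[0.1,-0.5,0.3],[0.1,-0.5,0.3],[0.1,-0.5,0.3],[0.1,-0.5,0.3]])

```text
t: 17.05
position: [0.4868, 0.3345, 0.0099]
orientation: [0.453, 3.105, 0.003]
contact_force: [-0.5, -0.5, -0.1]
finger_gap: 0.0593
```

Run:
```python
from h import *
s=observe();print(s["t"],s["position"],s["orientation"],s["finger_gap"],s["contact_force"])
g=grab_frame("wrist");cv2.imwrite("pics/w11.png",g["frame"])
print(fitring(g,s,(.4838,.3359),.024,80))
R=Rn.from_rotvec([.449,3.1093,0]).as_matrix()
print(delta(s,R,np.array([.4838,.336,-.001])))
```

```text
17.05 [0.48684258 0.33445548 0.00987801] [4.52563052e-01 3.10529475e+00 2.60621923e-03] 0.05933540449687745 [-0.51819072 -0.51698496 -0.0528901 ]
(array([0.48343607, 0.33556832]), 5387.194444444444, 5676.501861294848)
(array([0.34, 0.06, 1.09]), array([ 0.12,  0.18, -0.15]))
```

View pics/w11.png

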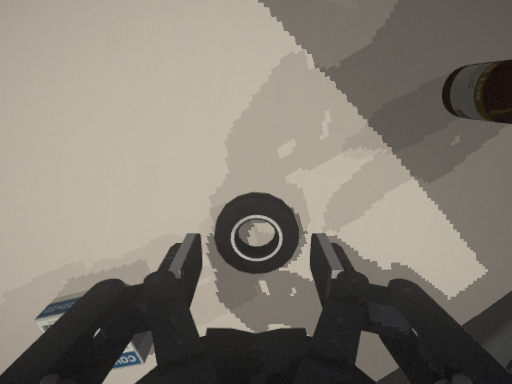

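Call:
send_rows(claw=[-0.4,-0.4,-0.4,-0.4,-0.4], dp=[[0.1,0,0.3],[0.1,0,0.6],[0.1,0,0.9],[0.1,0,0.9],[0.1,0,0.9]], rot=[[0,0,0],[0,0,0],[0,0,0],[0,0,0],[0,0,0]])

```text
t: 17.6
position: [0.4849, 0.3345, -0.0006]
orientation: [0.452, 3.107, 0.0]
contact_force: [-0.2, -0.1, 0.1]
finger_gap: 0.06
```

Run:
```python
from h import *
s=observe();print(s["t"],s["position"],s["orientation"],s["finger_gap"],s["contact_force"])
R=Rn.from_rotvec([.449,3.1093,0]).as_matrix()
print(delta(s,R,np.array([.4837,.3358,-.001])))
```

```text
17.6 [ 0.48485294  0.33445679 -0.00057989] [4.52251015e-01 3.10747207e+00 2.56596522e-04] 0.05997276489543197 [-0.23848086 -0.14361599  0.12335076]
(array([0.15, 0.1 , 0.04]), array([ 0.02,  0.07, -0.13]))
```

Call:
send_rows(claw=[-0.4,-0.4,0.3,0.3,0.3,0.3,0.3], dp=[[0.15,0.05,0],[0.15,0.05,0],[0.15,0.05,0],[0.15,0.05,0],[0.15,0.05,0],[0.15,0.05,0],[0.15,0.05,0]], rot=[[0,0,0],[0,0,0],[0,0,0],[0,0,0],[0,0,0],[0,0,0],[0,0,0]])

```text
t: 18.3
position: [0.4838, 0.3356, 0.0004]
orientation: [0.452, 3.107, 0.002]
contact_force: [-1.5, 0.1, 5.9]
finger_gap: 0.0447
```

Run:
```python
from h import *
s=observe();print(s["t"],s["position"],s["orientation"],s["finger_gap"],s["contact_force"])
```

```text
18.3 [4.83822247e-01 3.35592593e-01 4.46650579e-04] [4.51978518e-01 3.10672922e+00 1.51359033e-03] 0.04467766243920639 [-1.51286761  0.06836951  5.91150343]
```

Call:
send_rows(claw=[0.3,0.3,0.3,0.3,0.3,0.3,0.3], dp=[[0,0,-2],[0,0,-6],[0,0,-11],[0,0,-16],[0,0,-20],[0,0,-20],[0,0,-20]], rot=[[0,0,0],[0,0,0],[0,0,0],[0,0,0],[0,0,0],[0,0,0],[0,0,0]])

```text
t: 19.0
position: [0.484, 0.3356, 0.2006]
orientation: [0.452, 3.105, 0.003]
contact_force: [0.8, 0.7, -2.2]
finger_gap: 0.0452
```

Run:
```python
from h import *
s=observe();print(s["t"],s["position"],s["contact_force"],s["finger_gap"])
g=grab_frame("wrist");np.savez("w12.npz",**g,pos=s["position"],ori=s["orientation"])
w,c,n,sd,P=ringtool(g,256,250,42)
print("slopes(deg)",np.degrees(np.arctan(w[:2])),"z",w[2],c,n,sd,P[:,:2].min(0),P[:,:2].max(0))
cv2.imwrite("pics/w12z.png",cv2.resize(g["frame"][180:320,170:340],None,fx=4,fy=4,interpolation=2))
for p in ([.40,.25,.2],[.44,.02,.2]): print(delta(s,np.eye(3),np.array(p))[0])
a,R=axes()
for h in (.11,): 
    R,p=target(h,[0,0,-.008]);print(h,p,delta(s,R,p))
```

```text
19.0 [0.48401145 0.33563416 0.20062007] [ 0.7684233   0.68289533 -2.1807151 ] 0.04515247725198912
slopes(deg) [-0.18144789  0.07918787] z -0.012536334953535212 [ 0.00483889  0.0004446  -0.0125338 ] 2181 0.0003198003874715633 [-0.02158861 -0.02182018] [0.02476412 0.02177332]
[  5.61 -10.6    0.02]
[ -4.78 -31.51   0.  ]
0.11 [ 0.52590394 -0.15824544  0.15233459] (array([-18.08, -46.15,   4.78]), array([-23.39,  23.48,  88.34]))
```

View pics/w12z.png

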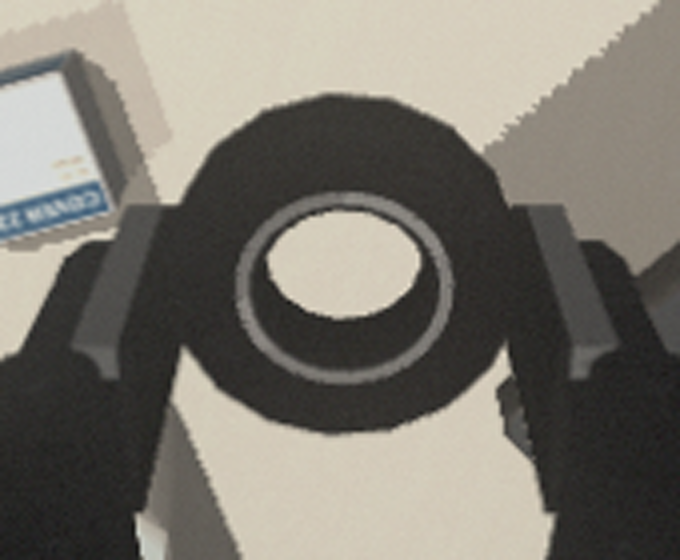

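Run:
```python
from h import *
g,s=load("w12.npz")
q=np.array([(345,192),(345,383),(237,290),(453,290),(340,94),(340,432)])/4.-.375+[170,180]
print(wray_tool(g,q,-.0125))
g,s=load("w4.npz")
q=np.array([(345,203),(345,395),(235,300),(455,300),(345,70),(345,474)])/4.-.375+[170,180]
print(wray_tool(g,q,-.0136))
```

```text
[[ 0.01507452 -0.00012564 -0.0125    ]
 [-0.01361412 -0.00014273 -0.0125    ]
 [ 0.00082645 -0.01436712 -0.0125    ]
 [ 0.00079934  0.01409944 -0.0125    ]
 [ 0.02843294 -0.00073638 -0.0125    ]
 [-0.02164681 -0.00084008 -0.0125    ]]
[[ 1.40668314e-02 -1.28847142e-04 -1.36000000e-02]
 [-1.47655007e-02 -1.45994280e-04 -1.36000000e-02]
 [-1.97549551e-05 -1.45616713e-02 -1.36000000e-02]
 [-4.73183639e-05  1.42878353e-02 -1.36000000e-02]
 [ 3.19765337e-02 -1.17906208e-04 -1.36000000e-02]
 [-2.78889163e-02 -1.53626957e-04 -1.36000000e-02]]
```

```bash
cat >> h.py <<'E'
def plan(s,wps,R,n,hold=3):
    P=[s["position"]]+[np.array(w) for w in wps]
    L=np.r_[0,np.cumsum([np.linalg.norm(b-a) for a,b in zip(P,P[1:])])]
    R0=Rn.from_rotvec(s["orientation"]).as_matrix();rv=np.degrees(Rn.from_matrix(R0.T@R).as_rotvec())
    print("len",L[-1]/n)
    dps=[];rs=[]
    for i in list(range(1,n+1))+[n]*hold:
        f=i/n;p=np.array([np.interp(f*L[-1],L,[q[k] for q in P]) for k in range(3)])
        dps.append(np.round(R0.T@(p-s["position"])*100,1).tolist() if i<n else np.round(R0.T@(p-s["position"])*100,2).tolist());rs.append(np.round(rv*f,1).tolist())
    print(dps);print(rs)
E
python3 - <<'E'
from h import *
s=observe();R,p=target(.11,[.0007,-.0001,-.0065]);
plan(s,[[.41,.19,.205],[.44,.03,.205],[.49,-.1,.19],p],R,15)
E
```

```text
len 0.0362668302950741
[[0.6, -3.6, -0.1], [1.3, -7.1, -0.3], [1.9, -10.7, -0.4], [2.6, -14.3, -0.5], [2.0, -17.7, -0.6], [0.3, -20.9, -0.6], [-1.3, -24.1, -0.6], [-3.0, -27.3, -0.6], [-4.6, -30.6, -0.6], [-6.8, -33.4, -0.2], [-9.0, -36.3, 0.2], [-11.2, -39.1, 0.6], [-13.5, -41.9, 1.2], [-15.8, -44.0, 2.9], [-18.18, -46.21, 4.58], [-18.18, -46.21, 4.58], [-18.18, -46.21, 4.58], [-18.18, -46.21, 4.58]]
[[-1.6, 1.6, 5.9], [-3.1, 3.1, 11.8], [-4.7, 4.7, 17.7], [-6.3, 6.3, 23.5], [-7.9, 7.8, 29.4], [-9.4, 9.4, 35.3], [-11.0, 11.0, 41.2], [-12.6, 12.5, 47.1], [-14.2, 14.1, 53.0], [-15.7, 15.7, 58.9], [-17.3, 17.2, 64.7], [-18.9, 18.8, 70.6], [-20.5, 20.3, 76.5], [-22.0, 21.9, 82.4], [-23.6, 23.5, 88.3], [-23.6, 23.5, 88.3], [-23.6, 23.5, 88.3], [-23.6, 23.5, 88.3]]
```

Call:
send_rows(claw=[0.3,0.3,0.3,0.3,0.3,0.3,0.3,0.3,0.3,0.3,0.3,0.3,0.3,0.3,0.3,0.3,0.3,0.3,0.3], dp=[[0.6,-3.6,-0.1],[1.3,-7.1,-0.3],[1.9,-10.7,-0.4],[2.6,-14.3,-0.5],[2.0,-17.7,-0.6],[0.3,-20.9,-0.6],[-1.3,-24.1,-0.6],[-3.0,-27.3,-0.6],[-4.6,-30.6,-0.6],[-6.8,-33.4,-0.2],[-9.0,-36.3,0.2],[-11.2,-39.1,0.6],[-13.5,-41.9,1.2],[-15.8,-44.0,2.9],[-18.2,-46.2,4.6],[-18.2,-46.2,4.6],[-18.2,-46.2,4.6],[-18.2,-46.2,4.6],[-18.2,-46.2,4.6]], rot=[[-1.6,1.6,5.9],[-3.1,3.1,11.8],[-4.7,4.7,17.7],[-6.3,6.3,23.5],[-7.9,7.8,29.4],[-9.4,9.4,35.3],[-11.0,11.0,41.2],[-12.6,12.5,47.1],[-14.2,14.1,53.0],[-15.7,15.7,58.9],[-17.3,17.2,64.7],[-18.9,18.8,70.6],[-20.5,20.3,76.5],[-22.0,21.9,82.4],[-23.6,23.5,88.3],[-23.6,23.5,88.3],[-23.6,23.5,88.3],[-23.6,23.5,88.3],[-23.6,23.5,88.3]])

```text
t: 20.95
position: [0.5259, -0.1581, 0.154]
orientation: [-2.226, -1.647, -0.598]
contact_force: [-0.4, -0.0, -0.1]
finger_gap: 0.0452
```

Run:
```python
from h import *
s=observe();rc=[.0007,-.0001,-.0065]
print(s["t"],s["contact_force"],s["finger_gap"],inarb(s,rc))
R,p=target(.075,rc);print(delta(s,R,p))
```

```text
20.95 [-0.38588693 -0.04489397 -0.11121343] 0.04515406514439905 (array([  1.63,  -0.17, 109.93]), array([ 0.03,  0.05, -0.09]))
(array([-0.17,  0.02,  3.49]), array([-0.03, -0.05,  0.09]))
```

Call:
send_rows(claw=[0.3,0.3,0.3,0.3,0.3,0.3,0.3], dp=[[-0.1,0,1],[-0.1,0,2],[-0.1,0,3],[-0.1,0,3.5],[-0.1,0,3.5],[-0.1,0,3.5],[-0.1,0,3.5]], rot=[[0,0,0],[0,0,0],[0,0,0],[0,0,0],[0,0,0],[0,0,0],[0,0,0]])

```text
t: 21.65
position: [0.5313, -0.1437, 0.1231]
orientation: [-2.228, -1.645, -0.598]
contact_force: [-0.1, 0.4, -1.0]
finger_gap: 0.045
```

Run:
```python
from h import *
s=observe();rc=[.0007,-.0001,-.0065]
print(s["t"],s["contact_force"],s["finger_gap"],inarb(s,rc))
R,p=target(.05,rc);print(delta(s,R,p))
```

```text
21.65 [-0.06365383  0.44228404 -0.95964812] 0.0450391062763258 (array([-0.49,  0.82, 75.46]), array([-0.05,  0.04, -0.01]))
(array([ 0.05, -0.08,  2.55]), array([ 0.05, -0.04,  0.01]))
```

Call:
send_rows(claw=[0.3,0.3,0.3,0.3,0.3,0.3,0.3], dp=[[0.05,-0.07,0.5],[0.05,-0.07,1],[0.05,-0.07,1.5],[0.05,-0.07,2],[0.05,-0.07,2.5],[0.05,-0.07,2.5],[0.05,-0.07,2.5]], rot=[[0,0,0],[0,0,0],[0,0,0],[0,0,0],[0,0,0],[0,0,0],[0,0,0]])

```text
t: 22.35
position: [0.5342, -0.1307, 0.1013]
orientation: [-2.227, -1.645, -0.598]
contact_force: [0.5, -0.4, -1.0]
finger_gap: 0.0449
```

Run:
```python
from h import *
s=observe();rc=[.0007,-.0001,-.0065]
print(s["t"],s["contact_force"],s["finger_gap"],inarb(s,rc))
g=grab_frame("wrist");np.savez("w13.npz",**g,pos=s["position"],ori=s["orientation"])
cv2.imwrite("pics/w13z.png",cv2.resize(g["frame"][180:320,170:340],None,fx=4,fy=4,interpolation=2))
R,p=target(.03,rc);print(delta(s,R,p))
```

```text
22.35 [ 0.4507803  -0.42323434 -1.01413137] 0.044931562182879546 (array([ 0.11, -0.28, 49.93]), array([0.  , 0.06, 0.  ]))
(array([-0.01,  0.03,  1.99]), array([-0.  , -0.06, -0.  ]))
```

View pics/w13z.png

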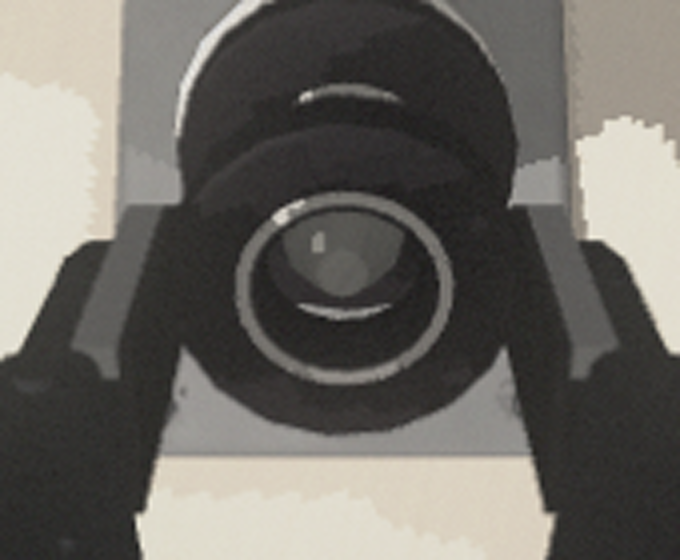

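Call:
send_rows(claw=[0.3,0.3,0.3,0.3,0.3,0.3,0.3,0.3], dp=[[0,0.02,0.4],[0,0.02,0.8],[0,0.02,1.2],[0,0.02,1.6],[0,0.02,2],[0,0.02,2.4],[0,0.02,2.6],[0,0.02,2.6]], rot=[[0,0,0],[0,0,0],[0,0,0],[0,0,0],[0,0,0],[0,0,0],[0,0,0],[0,0,0]])

```text
t: 23.2
position: [0.5381, -0.1181, 0.0786]
orientation: [-2.227, -1.645, -0.598]
contact_force: [0.3, 0.5, -0.4]
finger_gap: 0.0453
```

Call:
send_rows(claw=[0.3,0.3,0.3,0.3,0.3,0.3,0.3], dp=[[0,0,0.1],[0,0,0.2],[0,0,0.3],[0,0,0.4],[0,0,0.5],[0,0,0.55],[0,0,0.55]], rot=[[0,0,0],[0,0,0],[0,0,0],[0,0,0],[0,0,0],[0,0,0],[0,0,0]])

```text
t: 23.9
position: [0.5391, -0.1158, 0.0742]
orientation: [-2.227, -1.645, -0.598]
contact_force: [1.1, 0.1, -0.7]
finger_gap: 0.0454
```

Run:
```python
from h import *
s=observe();rc=[.0007,-.0001,-.0065]
print(s["t"],s["contact_force"],s["finger_gap"],inarb(s,rc))
```

```text
23.9 [ 1.07345997  0.06516889 -0.74971643] 0.04538978374726132 (array([1.100e-01, 1.000e-02, 1.864e+01]), array([-0.02,  0.05,  0.  ]))
```

Call:
send_rows(claw=[0.3,0.3,0.3,0.3], dp=[[0,0,0.1],[0,0,0.15],[0,0,0.15],[0,0,0.15]], rot=[[0,0,0],[0,0,0],[0,0,0],[0,0,0]])

```text
t: 24.3
position: [0.5392, -0.1158, 0.0741]
orientation: [-2.229, -1.645, -0.598]
contact_force: [-5.9, -4.6, 8.3]
finger_gap: 0.0452
```

Run:
```python
from h import *
s=observe();rc=[.0007,-.0001,-.0065]
print(s["t"],s["contact_force"],s["finger_gap"],inarb(s,rc))
```

```text
24.3 [-5.92749084 -4.5844999   8.30366559] 0.0452163360087819 (array([ 0.12,  0.07, 18.52]), array([-0.06,  0.  ,  0.02]))
```

Call:
send_rows(claw=[-0.35,-0.35,-0.35,-0.35], dp=[[0,0,0],[0,0,0],[0,0,0],[0,0,0]], rot=[[0,0,0],[0,0,0],[0,0,0],[0,0,0]])

```text
t: 24.7
position: [0.5393, -0.1149, 0.0727]
orientation: [-2.227, -1.645, -0.598]
contact_force: [-0.4, 0.5, 0.2]
finger_gap: 0.0579
```

Call:
send_rows(claw=[-0.35,-0.35,-0.35,-0.35,-0.35,-0.35], dp=[[0,0,-1],[0,0,-3],[0,0,-6],[0,0,-10],[0,0,-12],[0,0,-12]], rot=[[0,0,0],[0,0,0],[0,0,0],[0,0,0],[0,0,0],[0,0,0]])

```text
t: 25.3
position: [0.5228, -0.1752, 0.1798]
orientation: [-2.232, -1.648, -0.601]
contact_force: [-0.8, 0.1, -1.2]
finger_gap: 0.0574
```

Run:
```python
from h import *
s=observe();print(s["t"],s["position"],s["contact_force"],s["finger_gap"])
g=grab_frame("wrist");np.savez("w14.npz",**g,pos=s["position"],ori=s["orientation"])
cv2.imwrite("pics/w14z.png",cv2.resize(g["frame"][120:260,190:330],None,fx=4,fy=4,interpolation=2))
R=Rn.from_rotvec([.449,3.1093,0]).as_matrix()
plan(s,[[.48,-.06,.2],[.4315,.1503,.1]],R,13)
```

```text
25.3 [ 0.52283361 -0.17515181  0.17981999] [-0.75097931  0.09911272 -1.20360984] 0.057435961477546406
len 0.027874508324120844
[[2.1, -1.7, 0.7], [4.2, -3.4, 1.4], [6.4, -5.0, 2.1], [8.5, -6.7, 2.7], [10.2, -8.2, 4.2], [11.5, -9.5, 6.3], [12.8, -10.7, 8.4], [14.1, -12.0, 10.5], [15.4, -13.3, 12.6], [16.7, -14.6, 14.7], [18.0, -15.8, 16.8], [19.4, -17.1, 18.9], [20.67, -18.41, 20.98], [20.67, -18.41, 20.98], [20.67, -18.41, 20.98], [20.67, -18.41, 20.98]]
[[1.8, -1.8, -6.8], [3.7, -3.5, -13.6], [5.5, -5.3, -20.4], [7.4, -7.1, -27.2], [9.2, -8.9, -34.0], [11.0, -10.6, -40.8], [12.9, -12.4, -47.6], [14.7, -14.2, -54.4], [16.5, -16.0, -61.2], [18.4, -17.7, -68.0], [20.2, -19.5, -74.8], [22.1, -21.3, -81.6], [23.9, -23.1, -88.4], [23.9, -23.1, -88.4], [23.9, -23.1, -88.4], [23.9, -23.1, -88.4]]
```

View pics/w14z.png

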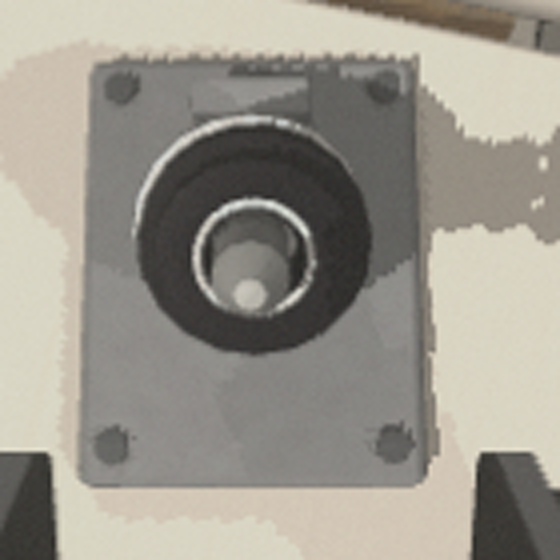

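Call:
send_rows(claw=[-0.4,-0.4,-0.4,-0.4,-0.4,-0.4,-0.4,-0.4,-0.4,-0.4,-0.4,-0.4,-0.4,-0.4,-0.4,-0.4,-0.4], dp=[[2.1,-1.7,0.7],[4.2,-3.4,1.4],[6.4,-5.0,2.1],[8.5,-6.7,2.7],[10.2,-8.2,4.2],[11.5,-9.5,6.3],[12.8,-10.7,8.4],[14.1,-12.0,10.5],[15.4,-13.3,12.6],[16.7,-14.6,14.7],[18.0,-15.8,16.8],[19.4,-17.1,18.9],[20.7,-18.4,21],[20.7,-18.4,21],[20.7,-18.4,21],[20.7,-18.4,21],[20.7,-18.4,21]], rot=[[1.8,-1.8,-6.8],[3.7,-3.5,-13.6],[5.5,-5.3,-20.4],[7.4,-7.1,-27.2],[9.2,-8.9,-34.0],[11.0,-10.6,-40.8],[12.9,-12.4,-47.6],[14.7,-14.2,-54.4],[16.5,-16.0,-61.2],[18.4,-17.7,-68.0],[20.2,-19.5,-74.8],[22.1,-21.3,-81.6],[23.9,-23.1,-88.4],[23.9,-23.1,-88.4],[23.9,-23.1,-88.4],[23.9,-23.1,-88.4],[23.9,-23.1,-88.4]])

```text
t: 27.05
position: [0.43, 0.1525, 0.0988]
orientation: [-0.45, -3.104, -0.004]
contact_force: [1.2, -0.0, 0.1]
finger_gap: 0.0598
```

Run:
```python
from h import *
s=observe();print(s["t"],s["position"],s["orientation"],s["finger_gap"])
g=grab_frame("wrist");cv2.imwrite("pics/w15.png",g["frame"])
f=fitring(g,s,(.4315,.1503),.019,80);print(f)
R=Rn.from_rotvec([.449,3.1093,0]).as_matrix()
for z in (.01,0): print(delta(s,R,np.array([*f[0],z])))
```

```text
27.05 [0.42997699 0.15248413 0.09875809] [-0.45013999 -3.10441902 -0.00448454] 0.05983638386760595
(array([0.43145406, 0.15047294]), 1407.7777777777778, 1569.8017326381523)
(array([-0.24, -0.17,  8.87]), array([ 0.12, -0.29, -0.07]))
(array([-0.25, -0.17,  9.87]), array([ 0.12, -0.29, -0.07]))
```

View pics/w15.png

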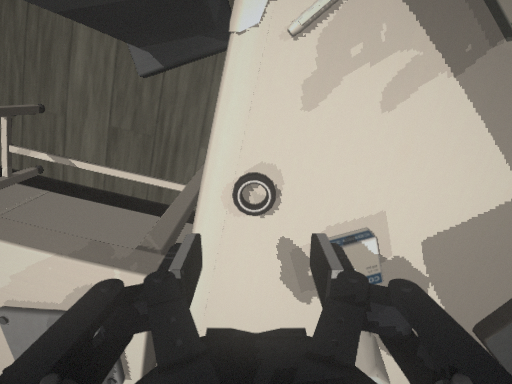

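Call:
send_rows(claw=[-0.2,-0.2,-0.2,-0.2,-0.2,-0.2,-0.2,-0.2,-0.2], dp=[[-0.2,-0.2,2],[-0.2,-0.2,5],[-0.2,-0.2,7],[-0.2,-0.2,8],[-0.2,-0.2,9],[-0.2,-0.2,9.5],[-0.2,-0.2,9.7],[-0.2,-0.2,9.7],[-0.2,-0.2,9.7]], rot=[[0,-0.3,0],[0,-0.3,0],[0,-0.3,0],[0,-0.3,0],[0,-0.3,0],[0,-0.3,0],[0,-0.3,0],[0,-0.3,0],[0,-0.3,0]])

```text
t: 28.0
position: [0.4309, 0.1513, 0.0022]
orientation: [0.447, 3.108, 0.004]
contact_force: [-0.3, -0.3, -0.1]
finger_gap: 0.0513
```

Run:
```python
from h import *
s=observe();print(s["t"],s["position"],s["orientation"],s["finger_gap"],s["contact_force"])
g=grab_frame("wrist");cv2.imwrite("pics/w16.png",g["frame"])
f=fitring(g,s,(.4315,.1503),.019,80);print(f)
R=Rn.from_rotvec([.449,3.1093,0]).as_matrix()
print(delta(s,R,np.array([*f[0],0])))
```

```text
28.0 [0.43088774 0.15133182 0.00215005] [0.44686746 3.10837825 0.00360982] 0.051297555806835995 [-0.25820993 -0.33484785 -0.09323647]
(array([0.4317493 , 0.15025829]), 3657.4861111111113, 3960.345411619055)
(array([-0.11, -0.08,  0.21]), array([0.14, 0.05, 0.07]))
```

View pics/w16.png

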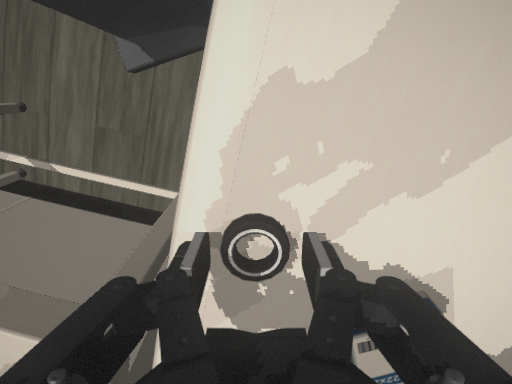

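Call:
send_rows(claw=[-0.2,-0.2,-0.2,0.5,0.5,0.5,0.5,0.5], dp=[[-0.05,-0.05,0.1],[-0.05,-0.05,0.1],[-0.05,-0.05,0.1],[-0.05,-0.05,0.1],[-0.05,-0.05,0.1],[-0.05,-0.05,0.1],[-0.05,-0.05,0.1],[-0.05,-0.05,0.1]], rot=[[0,0,0],[0,0,0],[0,0,0],[0,0,0],[0,0,0],[0,0,0],[0,0,0],[0,0,0]])

```text
t: 28.85
position: [0.4308, 0.1506, 0.001]
orientation: [0.447, 3.109, 0.003]
contact_force: [-0.6, -0.4, 5.3]
finger_gap: 0.0346
```

Call:
send_rows(claw=[0.5,0.5,0.5,0.5,0.5,0.5,0.5], dp=[[0,0,-2],[0,0,-6],[0,0,-11],[0,0,-16],[0,0,-20],[0,0,-20],[0,0,-20]], rot=[[0,0,0],[0,0,0],[0,0,0],[0,0,0],[0,0,0],[0,0,0],[0,0,0]])

```text
t: 29.55
position: [0.4312, 0.1503, 0.2013]
orientation: [0.447, 3.107, 0.004]
contact_force: [0.0, 0.4, -1.5]
finger_gap: 0.0348
```

Run:
```python
from h import *
s=observe();print(s["t"],s["position"],s["contact_force"],s["finger_gap"])
g=grab_frame("wrist");np.savez("w17.npz",**g,pos=s["position"],ori=s["orientation"])
w,c,n,sd,P=ringtool(g,256,250,34)
print("slopes(deg)",np.degrees(np.arctan(w[:2])),"z",w[2],c,n,sd,P[:,:2].min(0),P[:,:2].max(0))
cv2.imwrite("pics/w17z.png",cv2.resize(g["frame"][180:320,170:340],None,fx=4,fy=4,interpolation=2))
R,p=target(.11,[.0003,-.0001,-.0065]);
plan(s,[[.44,.03,.205],[.49,-.1,.19],p],R,13)
```

```text
29.55 [0.43115807 0.15027722 0.20130248] [ 0.02771517  0.43685273 -1.48676235] 0.03475536468837434
slopes(deg) [0.45470251 0.24886527] z -0.01178429219028674 [ 0.00201629 -0.00057351 -0.0118378 ] 1069 0.00044190847686708426 [-0.01811018 -0.01766861] [0.01865918 0.01710266]
len 0.026074011737283822
[[-0.9, -2.4, -0.1], [-1.8, -4.9, -0.2], [-2.7, -7.3, -0.3], [-3.7, -9.8, -0.3], [-4.8, -12.1, -0.3], [-6.4, -14.1, -0.0], [-8.0, -16.2, 0.3], [-9.5, -18.2, 0.5], [-11.1, -20.3, 0.8], [-12.7, -22.4, 1.1], [-14.4, -23.9, 2.3], [-16.1, -25.5, 3.5], [-17.78, -27.05, 4.74], [-17.78, -27.05, 4.74], [-17.78, -27.05, 4.74], [-17.78, -27.05, 4.74]]
[[-1.8, 1.8, 6.8], [-3.6, 3.6, 13.6], [-5.4, 5.4, 20.4], [-7.2, 7.2, 27.2], [-9.0, 9.0, 34.0], [-10.8, 10.8, 40.9], [-12.6, 12.6, 47.7], [-14.5, 14.4, 54.5], [-16.3, 16.2, 61.3], [-18.1, 18.0, 68.1], [-19.9, 19.8, 74.9], [-21.7, 21.6, 81.7], [-23.5, 23.4, 88.5], [-23.5, 23.4, 88.5], [-23.5, 23.4, 88.5], [-23.5, 23.4, 88.5]]
```

View pics/w17z.png

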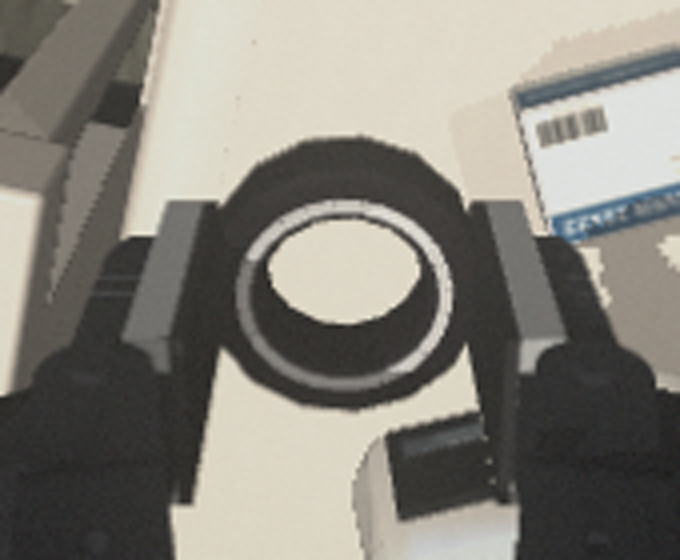

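Call:
send_rows(claw=[0.5,0.5,0.5,0.5,0.5,0.5,0.5,0.5,0.5,0.5,0.5,0.5,0.5,0.5,0.5,0.5,0.5], dp=[[-0.9,-2.4,-0.1],[-1.8,-4.9,-0.2],[-2.7,-7.3,-0.3],[-3.7,-9.8,-0.3],[-4.8,-12.1,-0.3],[-6.4,-14.1,0],[-8.0,-16.2,0.3],[-9.5,-18.2,0.5],[-11.1,-20.3,0.8],[-12.7,-22.4,1.1],[-14.4,-23.9,2.3],[-16.1,-25.5,3.5],[-17.8,-27,4.7],[-17.8,-27,4.7],[-17.8,-27,4.7],[-17.8,-27,4.7],[-17.8,-27,4.7]], rot=[[-1.8,1.8,6.8],[-3.6,3.6,13.6],[-5.4,5.4,20.4],[-7.2,7.2,27.2],[-9.0,9.0,34.0],[-10.8,10.8,40.9],[-12.6,12.6,47.7],[-14.5,14.4,54.5],[-16.3,16.2,61.3],[-18.1,18.0,68.1],[-19.9,19.8,74.9],[-21.7,21.6,81.7],[-23.5,23.4,88.5],[-23.5,23.4,88.5],[-23.5,23.4,88.5],[-23.5,23.4,88.5],[-23.5,23.4,88.5]])

```text
t: 31.3
position: [0.5251, -0.1579, 0.1534]
orientation: [-2.225, -1.646, -0.594]
contact_force: [-0.8, -0.5, -1.0]
finger_gap: 0.0345
```

Run:
```python
from h import *
g,_=load("w17.npz")
q=np.array([(345,199),(345,389),(237,296),(453,296)])/4.-.375+[170,180]
print(wray_tool(g,q,-.0118))
s=observe();rc=[-.0002,-.0001,-.006]
print(s["t"],s["contact_force"],s["finger_gap"],inarb(s,rc))
R,p=target(.075,rc);print(delta(s,R,p))
```

```text
[[ 0.01374875 -0.00012622 -0.0118    ]
 [-0.01507402 -0.00014338 -0.0118    ]
 [-0.00049258 -0.01447283 -0.0118    ]
 [-0.00051995  0.01420402 -0.0118    ]]
31.3 [-0.82417264 -0.47054615 -0.96185597] 0.034507757892577776 (array([  0.43,  -0.94, 108.83]), array([ 0.17, -0.03, -0.05]))
(array([-0.04,  0.11,  3.38]), array([-0.17,  0.03,  0.05]))
```

Call:
send_rows(claw=[0.5,0.5,0.5,0.5,0.5,0.5,0.5], dp=[[0.05,0.05,1],[0.05,0.05,2],[0.05,0.05,3],[0.05,0.05,3.4],[0.05,0.05,3.4],[0.05,0.05,3.4],[0.05,0.05,3.4]], rot=[[0,0,0],[0,0,0],[0,0,0],[0,0,0],[0,0,0],[0,0,0],[0,0,0]])

```text
t: 32.0
position: [0.5311, -0.1427, 0.1241]
orientation: [-2.227, -1.645, -0.595]
contact_force: [-0.2, 0.4, -1.2]
finger_gap: 0.0348
```

Run:
```python
from h import *
s=observe();rc=[-.0006,-.0001,-.006]
print(s["t"],s["contact_force"],s["finger_gap"],inarb(s,rc))
R,p=target(.05,rc);print(delta(s,R,p))
```

```text
32.0 [-0.16714931  0.39411783 -1.22285314] 0.03477340840270879 (array([-0.53,  0.25, 75.35]), array([ 0.09, -0.03,  0.04]))
(array([ 0.05, -0.02,  2.53]), array([-0.09,  0.03, -0.04]))
```

Call:
send_rows(claw=[0.5,0.5,0.5,0.5,0.5,0.5,0.5], dp=[[0.05,0,0.5],[0.05,0,1],[0.05,0,1.5],[0.05,0,2],[0.05,0,2.5],[0.05,0,2.5],[0.05,0,2.5]], rot=[[0,0,0],[0,0,0],[0,0,0],[0,0,0],[0,0,0],[0,0,0],[0,0,0]])

```text
t: 32.7
position: [0.5345, -0.1299, 0.1023]
orientation: [-2.226, -1.644, -0.594]
contact_force: [-0.2, -0.9, -0.4]
finger_gap: 0.0346
```

Run:
```python
from h import *
s=observe();rc=[-.0006,-.0001,-.006]
print(s["t"],s["contact_force"],s["finger_gap"],inarb(s,rc))
g=grab_frame("wrist")
cv2.imwrite("pics/w18z.png",cv2.resize(g["frame"][180:320,170:340],None,fx=4,fy=4,interpolation=2))
R,p=target(.034,rc);print(delta(s,R,p))
```

```text
32.7 [-0.15772965 -0.879719   -0.43685393] 0.034611664506978 (array([ 0.08, -0.2 , 49.84]), array([ 0.15, -0.02,  0.05]))
(array([-0.01,  0.03,  1.58]), array([-0.15,  0.02, -0.05]))
```

View pics/w18z.png

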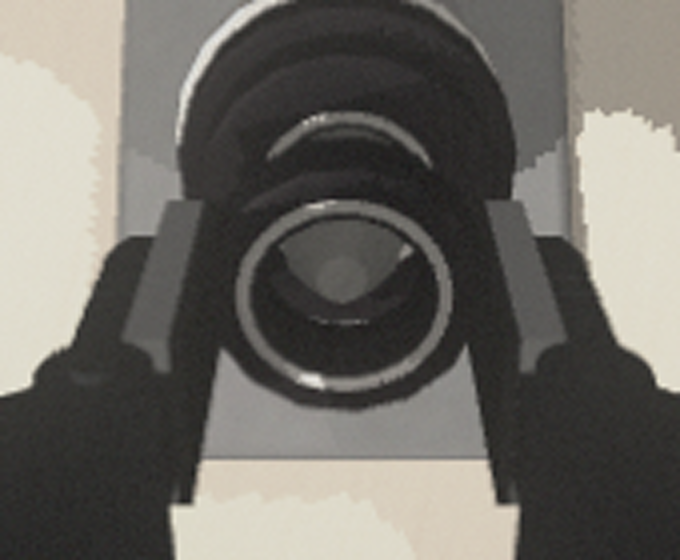

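Aligned. Descend to the middle ring.

Call:
send_rows(claw=[0.5,0.5,0.5,0.5,0.5,0.5], dp=[[0,0.02,0.4],[0,0.02,0.8],[0,0.02,1.1],[0,0.02,1.4],[0,0.02,1.5],[0,0.02,1.5]], rot=[[0,0,0],[0,0,0],[0,0,0],[0,0,0],[0,0,0],[0,0,0]])

```text
t: 33.35
position: [0.5369, -0.1227, 0.0893]
orientation: [-2.227, -1.644, -0.594]
contact_force: [-0.4, -0.8, 0.2]
finger_gap: 0.0347
```

Call:
send_rows(claw=[0.5,0.5,0.5,0.5,0.5,0.5], dp=[[0,0,0.1],[0,0,0.2],[0,0,0.3],[0,0,0.4],[0,0,0.45],[0,0,0.45]], rot=[[0,0,0],[0,0,0],[0,0,0],[0,0,0],[0,0,0],[0,0,0]])

```text
t: 33.95
position: [0.5376, -0.1209, 0.0857]
orientation: [-2.227, -1.644, -0.594]
contact_force: [-0.6, -1.6, 1.9]
finger_gap: 0.0341
```

Run:
```python
from h import *
s=observe();rc=[-.0006,-.0001,-.006]
print(s["t"],s["contact_force"],s["finger_gap"],inarb(s,rc))
```

```text
33.95 [-0.59045315 -1.59562178  1.85514745] 0.03405378543133232 (array([1.000e-02, 1.200e-01, 3.076e+01]), array([ 0.11, -0.03,  0.05]))
```

Call:
send_rows(claw=[0.5,0.5,0.5,0.5], dp=[[0,0,0.1],[0,0,0.15],[0,0,0.15],[0,0,0.15]], rot=[[0,0,0],[0,0,0],[0,0,0],[0,0,0]])

```text
t: 34.35
position: [0.5377, -0.1209, 0.0856]
orientation: [-2.229, -1.644, -0.594]
contact_force: [-5.8, -4.3, 10.9]
finger_gap: 0.0342
```

Run:
```python
from h import *
s=observe();rc=[-.0006,-.0001,-.006]
print(s["t"],s["contact_force"],s["finger_gap"],inarb(s,rc))
```

```text
34.35 [-5.82046949 -4.25373792 10.9466051 ] 0.034178453089609005 (array([ 0.  ,  0.15, 30.65]), array([ 0.06, -0.08,  0.08]))
```

Call:
send_rows(claw=[-0.2,-0.2,-0.2,-0.2], dp=[[0,0,0],[0,0,0],[0,0,0],[0,0,0]], rot=[[0,0,0],[0,0,0],[0,0,0],[0,0,0]])

```text
t: 34.75
position: [0.5378, -0.1198, 0.084]
orientation: [-2.226, -1.644, -0.594]
contact_force: [-0.3, -0.9, 0.2]
finger_gap: 0.0512
```

Call:
send_rows(claw=[-0.2,-0.2,-0.2,-0.2,-0.2,-0.2,-0.2,-0.2], dp=[[0,0,-1],[0,0,-3],[0,0,-6],[0,0,-9],[0,0,-11],[0,0,-11],[0,0,-11],[0,0,-11]], rot=[[0,0,0],[0,0,0],[0,0,0],[0,0,0],[0,0,0],[0,0,0],[0,0,0],[0,0,0]])

```text
t: 35.55
position: [0.5215, -0.1719, 0.1786]
orientation: [-2.226, -1.643, -0.593]
contact_force: [0.2, -0.2, -0.4]
finger_gap: 0.0514
```

Run:
```python
from h import *
s=observe();print(s["t"],s["position"],s["contact_force"],s["finger_gap"])
g=grab_frame("wrist");np.savez("w19.npz",**g,pos=s["position"],ori=s["orientation"])
cv2.imwrite("pics/w19z.png",cv2.resize(g["frame"][120:260,190:330],None,fx=4,fy=4,interpolation=2))
a,R=axes()
vv,uu=np.mgrid[130:230,200:310];gray=cv2.cvtColor(g["frame"],cv2.COLOR_BGR2GRAY)
P=cloud(g,np.c_[uu.ravel(),vv.ravel()],s)-O_A
Q=np.c_[P@R[:,0],P@R[:,1],P@a];r=np.hypot(Q[:,0],Q[:,1])
for n,lo,hi in (("S",.0125,.0175),("M",.0205,.0225),("L",.0255,.0275)):
    k=(r>lo)&(r<hi);k&=Q[:,2]>-.002;A=np.c_[Q[k,:2],np.ones(k.sum())];z=Q[k,2];med=np.median(z);kk=abs(z-med)<.004
    w=np.linalg.lstsq(A[kk],z[kk],rcond=None)[0];print(n,k.sum(),kk.sum(),"top face h",w[2],"tilt deg",np.degrees(np.hypot(w[0],w[1])))
for nm,f in (("top","t19"),("scene","s19")):
    h=grab_frame(nm);cv2.imwrite(f"pics/{f}.png",h["frame"])
```

```text
35.55 [ 0.52145708 -0.17194362  0.1786091 ] [ 0.23786972 -0.17360738 -0.35493013] 0.05144040085422945
S 542 542 top face h 0.03666375219238475 tilt deg 0.06723948860159981
M 230 230 top face h 0.024652457822781713 tilt deg 0.13674098751070482
L 277 277 top face h 0.012690232785611877 tilt deg 0.3522929982277545
```

View pics/w19z.png

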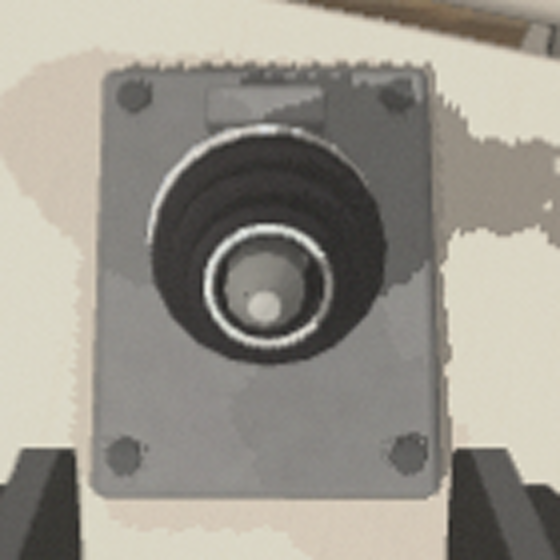

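View pics/t19.png

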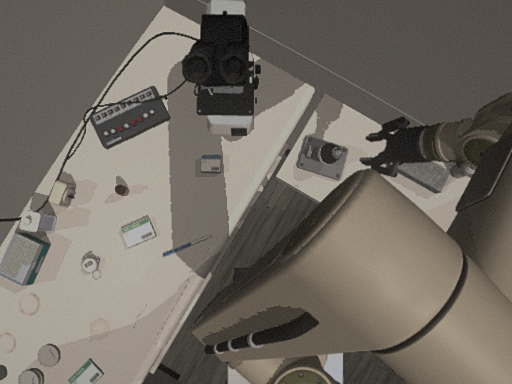

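Run:
```python
import cv2
f=cv2.imread("pics/s19.png");cv2.imwrite("pics/s19z.png",cv2.resize(f[140:240,270:410],None,fx=5,fy=5,interpolation=2))
```

```text
(no output)
```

View pics/s19z.png

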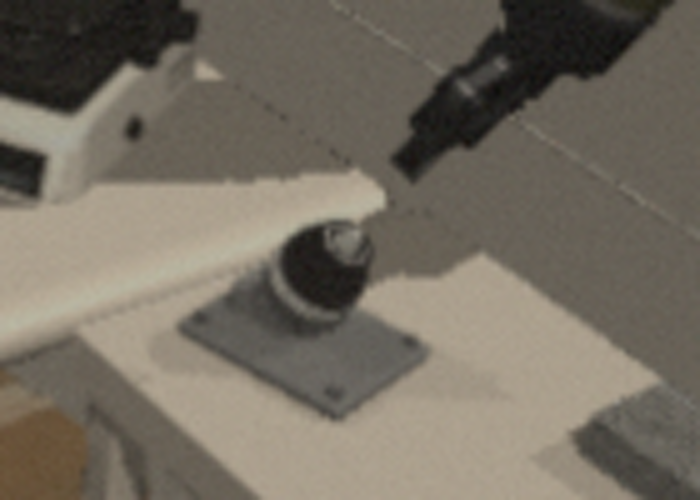

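```bash
python3 -c "
from plant import *
print(hand_in())"
```

```text
the job is handed in; nothing more can be done
None
```

All three rings are on the post: the largest on the flange, then the middle one, then the smallest. Each was pushed down until firm contact (about 6–13 N) and then released. The job was handed in at about 35.7 s, with the gripper open and roughly 75 mm clear of the stack along the post.

- **Depth check:** the ring top faces measured 12.7, 24.7 and 36.7 mm above the flange, against 12, 24 and 36 mm expected. The steady 0.7 mm surplus matches the depth camera reading about 1 mm high on the plate and table.
- **Squareness and centring:** tilts came out below 0.4 degrees. While they were being lowered onto the post the rings were within about 0.3 mm of my estimate of its axis. I did not measure their centring again after release.
- **Other objects:** the last overhead picture shows the boxes, bottle and pen where they started. The petri dish was hidden behind the arm in that picture, so I did not see it at the end; the arm worked well clear of it.

None of the final checks failed or disagreed.

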